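# Lay out painted engine parts on their foam pads

### The job

Lay each of the four finished engine parts (red oil cap, black ribbed bar, aluminium spacer block, blue outlet neck) on the foam pad that has its yellow silhouette: upright, centred on the silhouette and lined up with it (either end first will do). Set them down rather than dropping them, and leave the paper cup and the little paint tin standing where they are.

Things in the scene. Friction and masses are not known exactly. Their poses are not given: they have to be found in the camera images.
- cap_mid (a point): Red round oil filler cap, 56 mm across and 24 mm tall, with a finger grip (46 x 12 mm, 12 mm high) on top, 36 mm tall in all. Point on its axis, 18 mm above its underside; z up. Grasp it by the round body.
- bar_mid (a point): Black ribbed cover bar with silver stripes on top, 110 x 32 mm, 30 mm tall. Point at its centre, 15 mm above its underside; x along its length, z up.
- spacer_mid (a point): Bare-aluminium carburettor spacer block, 70 x 50 mm, 28 mm tall, two black bores showing on top. Point at its centre, 14 mm above its underside; x along the 70 mm side, z up.
- neck_mid (a point): Blue water-outlet neck: a two-lobed flange 84 x 44 mm, 10 mm thick, with an upright round neck 32 mm in diameter rising from its middle to 50 mm above the underside. Point on the neck's axis, 25 mm above the underside; x along the flange's 84 mm length, z up. Grasp it by the neck.
- pad_cap: Fixed dark foam pad, 130 x 110 mm, 10 mm thick, with a round yellow silhouette 66 mm across, for the oil filler cap, at its centre. Origin at the centre of the pad's underside, on the table; x along the pad's 130 mm side, z up.
- pad_bar: Fixed dark foam pad, 130 x 110 mm, 10 mm thick, with a long yellow rectangle 118 x 40 mm, for the ribbed cover bar, at its centre. Origin at the centre of the pad's underside, on the table; x along the pad's 130 mm side and along the silhouette's length, z up.
- pad_spacer: Fixed dark foam pad, 130 x 110 mm, 10 mm thick, with a broad yellow rectangle 80 x 60 mm with two black dots, for the carburettor spacer block, at its centre. Origin at the centre of the pad's underside, on the table; x along the pad's 130 mm side and along the silhouette's length, z up.
- pad_neck: Fixed dark foam pad, 130 x 110 mm, 10 mm thick, with a yellow two-lobed silhouette 94 x 54 mm, for the water-outlet neck, at its centre. Origin at the centre of the pad's underside, on the table; x along the pad's 130 mm side and along the silhouette's length, z up.
- cup: Empty white paper cup standing on the table, 72 mm across the rim, 85 mm tall; not to be disturbed. Origin at the centre of its underside, z up.
- tin: Small touch-up paint tin with a green band, 52 mm across, 55 mm tall, standing beyond the pads; not to be disturbed. Origin at the centre of its underside, z up.
Not all that is in view belongs to the job. There is more than one size of the part that bears bar_mid; the job needs the middle-sized.

How it is judged:
At the end, for the whole second after the job is handed in: Each of the four parts rests upright on its own pad (tilt under 0.12 rad, height within 4 mm of flat on the pad), its centre within 12 mm of the silhouette's centre, the bar, spacer and neck lined up with their silhouettes within 0.21 rad (either way round), all at rest (horizontal distance between cap_mid and pad_cap below 0.012 m and angle between each of cap_mid, bar_mid, spacer_mid, neck_mid's own z axis and vertical below 0.12 rad and z of cap_mid in the frame of pad_cap between 0.024 and 0.032 m and linear speed of each of cap, bar, spacer, neck below 0.02 m/s and horizontal distance between bar_mid and pad_bar below 0.012 m and z of bar_mid in the frame of pad_bar between 0.021 and 0.029 m and angle between the x axis of bar_mid and the x axis of pad_bar, either way round below 0.21 rad and horizontal distance between spacer_mid and pad_spacer below 0.012 m and z of spacer_mid in the frame of pad_spacer between 0.02 and 0.028 m and angle between the x axis of spacer_mid and the x axis of pad_spacer, either way round below 0.21 rad and horizontal distance between neck_mid and pad_neck below 0.012 m and z of neck_mid in the frame of pad_neck between 0.031 and 0.039 m and angle between the x axis of neck_mid and the x axis of pad_neck, either way round below 0.21 rad); the robot touches nothing.
It fails at once if the paper cup is knocked over or shifted more than 30 mm (angle between cup's own z axis and vertical above 0.5 rad or distance of cup from where it was at the start of the episode above 0.03 m).
It fails at once if the paint tin is knocked over or shifted more than 30 mm (angle between tin's own z axis and vertical above 0.5 rad or distance of tin from where it was at the start of the episode above 0.03 m).
It fails at once if a part is dropped or thrown: it falls free of the fingers at over 0.6 m/s (a drop of about 20 mm) ((linear speed of cap above 0.6 m/s and contact force between cap and the fingers below 0.05 N) or (linear speed of bar above 0.6 m/s and contact force between bar and the fingers below 0.05 N) or (linear speed of spacer above 0.6 m/s and contact force between spacer and the fingers below 0.05 N) or (linear speed of neck above 0.6 m/s and contact force between neck and the fingers below 0.05 N)).
It also fails if it takes over 112 s, if anything falls off the work surface, if the arm or the gripper's body presses on something with over 40 N, if the wrist force passes 120 N, or if a joint passes its speed limit or range.

### The arm

A 7-joint arm with a two-finger parallel gripper is mounted at the origin on the work surface. World frame = base frame: x ahead of the robot, y to its left, z up, the work surface at z = 0. Lengths are in m, angles in rad, forces in N, time in s.
With the tool pointing down it reaches from about 0.4 to 0.85 m from the base axis. Payload 10.4 kg.
Tool frame: the origin (TCP) lies midway between the tips of the shut fingers; the grasp point (between the pads) lies 19 mm behind it; x points along the fingers, y is the direction in which the jaws open and shut, and the axes are right-handed (so a half turn about x gives the same grasp; the last joint's range is limited). The gripper opens to 87 mm and grips with 3 to 60 N. Pads are 19 mm wide; open, the fingers measure 117 mm over their backs; the gripper's body (75 mm by 190 mm) begins 51 mm behind the grasp point.
Start: joints at [-1.224, 0.332, -0.065, 1.46, 0.022, 1.35, -0.088], TCP at [0.226, 0.583, 0.223] pointing down, gripper open.
Joint ranges: [-2.6, 2.6], [-0.5, 2.12], [-1.47, 1.34], [0.16, 2.42], [-1.27, 4.41], [0.06, 2.06], [-2.6, 2.6]. Speed limits (rad/s): [2.22, 2.22, 2.79, 2.79, 3.14, 3.14, 3.14].

### API

Orientations are given as a unit quaternion [x, y, z, w].
In Python, from bench import r gives the robot as it stands.
- The arm moves only by the shell command python3 -m jog 'ROWS' [OPENING] [FORCE]. ROWS is JSON, a list of rows, each an object with "slide": the shift along the tool's x, y, z in cm, a list of three; "roll": the turn about the tool's x in degrees. A call has 1 to 5 rows; each row is the pose to reach, as a shift and turn from the pose measured when the call began, along the tool's axes at that moment; what a row does not reach only later rows make up. A row lasts 1/12 s, in which the tool goes at most 41.7 mm and 7.16 degrees, less where a joint would pass 70% of its speed; a pose out of reach is approached as far as the arm can. A call with a gripper value outside its range is refused whole. OPENING is the closure, from 0 (fully open) to 1 (shut), set as the call begins (- or left out, the last holds). The fingers move at their own pace and stop on an object; FORCE is the grip in N (left out, the last holds). Time passes only in rows, so rows that repeat a pose let the fingers close. It gives the time, the measured TCP pose, the force and the opening at its end, in the units of the state.
- r.read_state(): the state, without advancing time (a new reading comes with each control period).
- r.camera(name): name is "scene" or "top"; returns the picture (480x640x3 uint8, red, green, blue); there is no depth.
- r.camera_info(name): a dict with "intrinsics" (3x3 intrinsics, pixels), "k1" (the pictures are not rectified: a ray, as slopes to the right and down, at radius r is drawn at 1 + k1 r^2 times it, then the intrinsics apply), "R" (3x3) and "t" (3): a world point X has camera coordinates R X + t. Camera axes: x right, y down, z forward; pixel columns grow to the right and rows downward; lengths in m; the calibration is good to about 2 mm. A picture is of the moment at which its call begins. camera_info takes no time and is no camera call.
- r.close_job(): hands the job in, once; it reports no verdict.
The state is a dict: "time": time; "joint_positions": joint angles; "joint_vel": joint speeds; "joint_torque": joint torques, N m; "ee_pos": TCP position; "eef_rot": TCP orientation; "ft_force": force on the tool from outside, world axes, zero at the start; "torque": the same for the moment, N m; "width": finger opening in m.
Only numpy, scipy, OpenCV 4.12 (cv2) and the standard library are available. Lean on these libraries where they do the work, as an engineer would, in place of code of your own. Each camera call takes 0.05 s, during which the arm holds its last target.

## Working session

There is one attempt and no reset: what is moved stays moved. The work goes in short steps, Python scripts to look and compute and a shell command to move; the robot and the scene stay as the last step left them, time stands still between calls to the robot, and variables do not carry over. Pictures are saved under pics/ and viewed, and the job is handed in when it is done.

```bash
ls; mkdir -p pics
python3 - <<'E'
from bench import r
import cv2
s=r.read_state();print(s)
for n in("scene","top"):
    i=r.camera_info(n);print(n,i)
    cv2.imwrite(f"pics/{n}0.png",r.camera(n)[:,:,::-1])
E
```

```text
pics
{'time': 0.0, 'joint_positions': array([-1.22360343,  0.33286099, -0.06472822,  1.46096862,  0.02159099,
        1.34987424, -0.08845755]), 'joint_vel': array([-3.67653104e-05, -9.63204373e-04,  2.21987096e-04,  9.49643922e-04,
       -6.33284687e-04,  1.40590349e-03, -9.12374509e-04]), 'joint_torque': array([-1.82952550e-05, -6.23256326e+01,  2.47630145e-02, -3.89903712e+01,
       -6.13359734e-02,  3.99120210e-02,  1.52843377e-04]), 'ee_pos': array([0.22573405, 0.58239055, 0.22174776]), 'eef_rot': array([ 0.12947208,  0.69513522, -0.13046193,  0.69498467]), 'ft_force': array([-0.30152499, -0.34870091, -0.95483098]), 'torque': array([ 0.00786775, -0.03837745,  0.05296733]), 'width': 0.08718816952765009}
scene {'intrinsics': array([[533.64919698,   0.        , 320.88496872],
       [  0.        , 533.64919698, 245.63118296],
       [  0.        ,   0.        ,   1.        ]]), 'k1': -0.1469090036958288, 'R': array([[-0.54045513,  0.84104792, -0.02338053],
       [ 0.55179778,  0.33333216, -0.7644664 ],
       [-0.6351594 , -0.42606111, -0.64423945]]), 't': array([ 0.25214553, -0.24533604,  1.44140506])}
top {'intrinsics': array([[555.38002463,   0.        , 321.21488749],
       [  0.        , 555.38002463, 239.40574205],
       [  0.        ,   0.        ,   1.        ]]), 'k1': -0.15854833516042938, 'R': array([[-0.02037416, -0.9996992 ,  0.01365302],
       [-0.99398849,  0.0187847 , -0.10786108],
       [ 0.10757217, -0.01576852, -0.99407222]]), 't': array([0.04467808, 0.51007081, 1.10141018])}
```

View pics/scene0.png

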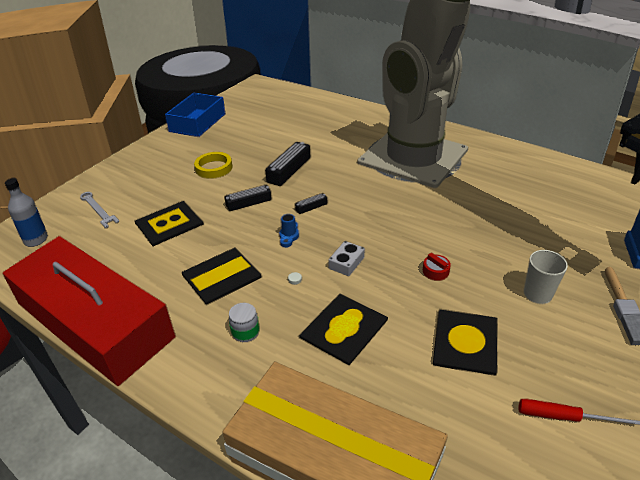

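View pics/top0.png

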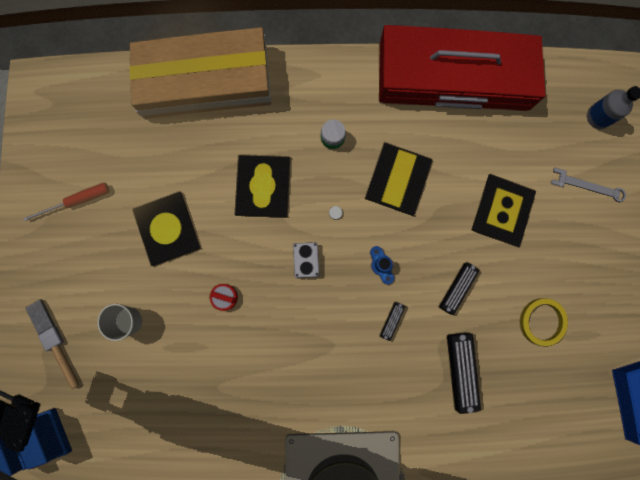

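Top view: bars at (393,321) small, (460,288) middle and (464,372) large. I'll check lengths with the calibration and view enlarged crops.

```bash
cat > h.py <<'E'
import numpy as np, cv2
from bench import r
def info(n):
    i=r.camera_info(n); return i["intrinsics"],np.array([i["k1"],0,0,0,0]),np.array(i["R"]),np.array(i["t"])
def proj(n,X):
    K,d,R,t=info(n); 
    return cv2.projectPoints(np.array(X,float).reshape(-1,3),cv2.Rodrigues(R)[0],t,K,d)[0].reshape(-1,2)
def world(n,uv,z):
    # k1 model is cv2's radial term
    K,d,R,t=info(n); q=cv2.undistortPointsIter(np.array(uv,float).reshape(-1,1,2),K,d,None,None,(3,100,1e-12)).reshape(-1,2)
    D=np.c_[q,np.ones(len(q))]@R; C=-R.T@t
    return C+D*((z-C[2])/D[:,2])[:,None]
def crop(img,x,y,w,h,f,name):
    c=cv2.resize(img[y:y+h,x:x+w],None,fx=f,fy=f,interpolation=cv2.INTER_CUBIC)
    cv2.imwrite(name,c)
E
python3 - <<'E'
from h import *
a=cv2.imread("pics/top0.png")
crop(a,370,230,130,190,3,"pics/bars.png")
crop(a,190,225,140,100,5,"pics/capsp.png")
for nm,p,q in(("small",(386,338),(402,304)),("mid",(447,308),(472,266)),("large",(470,410),(459,335))):
    P=world("top",[p,q],.03);print(nm,P.round(3),np.linalg.norm(P[0]-P[1]))
E
```

```text
small [[ 0.309 -0.091  0.03 ]
 [ 0.376 -0.126  0.03 ]] 0.07555051046982451
mid [[ 0.366 -0.218  0.03 ]
 [ 0.45  -0.273  0.03 ]] 0.10083424636068837
large [[ 0.158 -0.259  0.03 ]
 [ 0.31  -0.241  0.03 ]] 0.15392938990400298
```

View pics/bars.png

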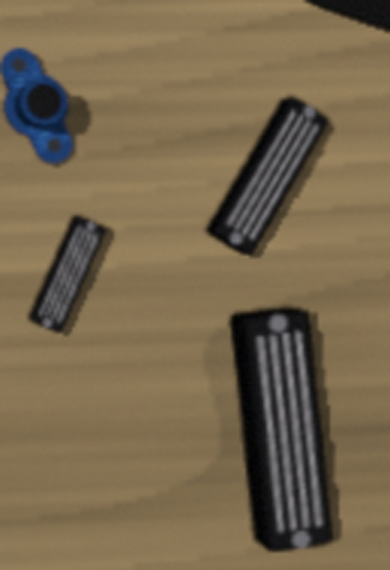

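View pics/capsp.png

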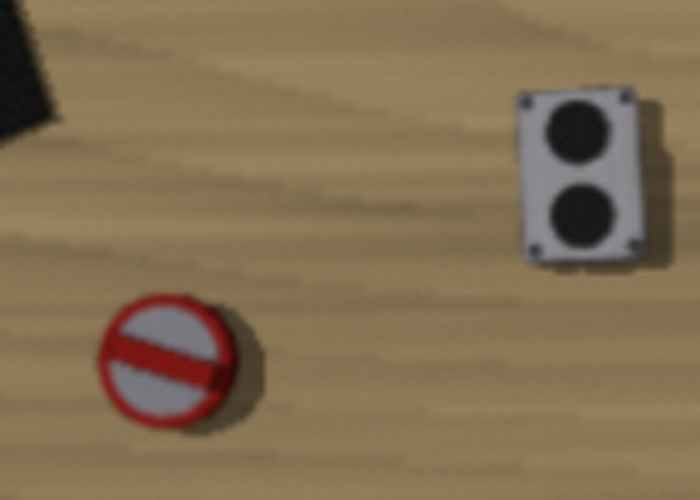

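```bash
cat > est.py <<'E'
from h import *
a=cv2.imread("pics/top0.png"); hsv=cv2.cvtColor(a,cv2.COLOR_BGR2HSV)
m=cv2.inRange(hsv,(22,150,100),(35,255,255))
out={}
for nm,(x,y) in dict(pad_cap=(165,228),pad_neck=(262,186),pad_bar=(400,179),pad_spacer=(505,210)).items():
    k=np.zeros_like(m);k[y-35:y+35,x-35:x+35]=m[y-35:y+35,x-35:x+35]
    if nm=="pad_spacer": k=cv2.morphologyEx(k,cv2.MORPH_CLOSE,np.ones((15,15)))
    v,u=np.nonzero(k);P=world("top",np.c_[u,v],.01)[:,:2]
    c=P.mean(0);w,V=np.linalg.eigh(np.cov((P-c).T));d=V[:,1]
    out[nm]=(c,np.degrees(np.arctan2(d[1],d[0]))%180)
    print(nm,c.round(4),out[nm][1].round(1),"rms spread*sqrt12",np.sqrt(12*w).round(4),"*4",(4*np.sqrt(w)).round(4))
def W(pts,f,o,z): return world("top",np.array(pts)/f+np.array(o)-0.0,z)[:,:2]
sp=W([(517,93),(630,88),(643,255),(530,262)],5,(190,225),.028)
e=sp[0]-sp[3];e2=sp[1]-sp[2];d=e+e2
out["spacer"]=(sp.mean(0),np.degrees(np.arctan2(d[1],d[0]))%180);print("spacer sides",np.linalg.norm(sp-np.roll(sp,1,0),axis=1))
out["cap"]=(W([(168,361)],5,(190,225),.024)[0],0)
b=W([(292,96),(332,124),(252,255),(207,230)],3,(370,230),.03)
print("bar sides",np.linalg.norm(b-np.roll(b,1,0),axis=1))
d=b[0]-b[3]+b[1]-b[2];out["bar"]=(b.mean(0),np.degrees(np.arctan2(d[1],d[0]))%180)
n=W([(20,65),(54,147)],3,(370,230),.01);d=n[0]-n[1]
c=W([(42,101)],3,(370,230),.05)[0];print("neck flange mid",n.mean(0),"top",c)
out["neck"]=(c,np.degrees(np.arctan2(d[1],d[0]))%180)
if __name__=="__main__":
    for k,v in out.items():print(k,v[0].round(4),round(float(v[1]),1))
E
cat > ov.py <<'E'
from h import *
def rect(c,ang,L,Wd,z):
    t=np.radians(ang);u=np.array([np.cos(t),np.sin(t)]);v=np.array([-u[1],u[0]])
    return [np.r_[c+sx*u*L/2+sy*v*Wd/2,z] for sx,sy in((1,1),(1,-1),(-1,-1),(-1,1))]
def circ(c,d,z): return [np.r_[c[0]+d/2*np.cos(a),c[1]+d/2*np.sin(a),z] for a in np.linspace(0,6.28,40)]
def shapes(out,zo=0):
    S=[]
    for k,(c,a) in out.items():
        c=np.array(c)
        if k=="cap":S+= [circ(c,.056,zo+.024),circ(c,.056,zo)]
        if k=="bar":S+= [rect(c,a,.11,.032,z+zo) for z in(.03,0)]
        if k=="spacer":S+= [rect(c,a,.07,.05,z+zo) for z in(.028,0)]
        if k=="neck":S+= [circ(c,.032,.05+zo),rect(c,a,.084,.044,.01+zo)]
        if k.startswith("pad"):
            S+=[rect(c,a,.13,.11,.01)]
    return S
def draw(cam,img,out,f=1,x=0,y=0,w=640,h=480,zo=0):
    g=cv2.resize(img[y:y+h,x:x+w],None,fx=f,fy=f,interpolation=cv2.INTER_CUBIC)
    for s in shapes(out,zo):
        p=((proj(cam,s)-(x,y)+.5)*f).astype(np.int32);cv2.polylines(g,[p],True,(0,255,0),1)
    return g
E
python3 - <<'E'
from est import *
from ov import *
for k,v in out.items():print(k,v[0].round(4),round(float(v[1]),1))
cv2.imwrite("pics/o1.png",draw("top",a,out,2.0,130,130,400,260)[:, :800])
s=cv2.imread("pics/scene0.png")
cv2.imwrite("pics/o2.png",draw("scene",s,out,2,130,150,400,230))
E
```

```text
pad_cap [0.5429 0.3601] 124.7 rms spread*sqrt12 [0.0571 0.0575] *4 [0.0659 0.0664]
pad_neck [0.6292 0.1559] 176.2 rms spread*sqrt12 [0.0424 0.0822] *4 [0.049 0.095]
pad_bar [ 0.6395 -0.1313] 159.5 rms spread*sqrt12 [0.0403 0.1183] *4 [0.0465 0.1366]
pad_spacer [ 0.569  -0.3564] 159.1 rms spread*sqrt12 [0.0603 0.0799] *4 [0.0697 0.0922]
spacer sides [0.06874041 0.04589881 0.06795357 0.04567495]
bar sides [0.10910444 0.0337014  0.1056239  0.03523178]
neck flange mid [ 0.45664638 -0.09047318] top [ 0.45749193 -0.08889556]
pad_cap [0.5429 0.3601] 124.7
pad_neck [0.6292 0.1559] 176.2
pad_bar [ 0.6395 -0.1313] 159.5
pad_spacer [ 0.569  -0.3564] 159.1
spacer [0.4698 0.0663] 3.4
cap [0.3973 0.2346] 0.0
bar [ 0.4043 -0.2469] 145.3
neck [ 0.4575 -0.0889] 20.9
```

View pics/o1.png

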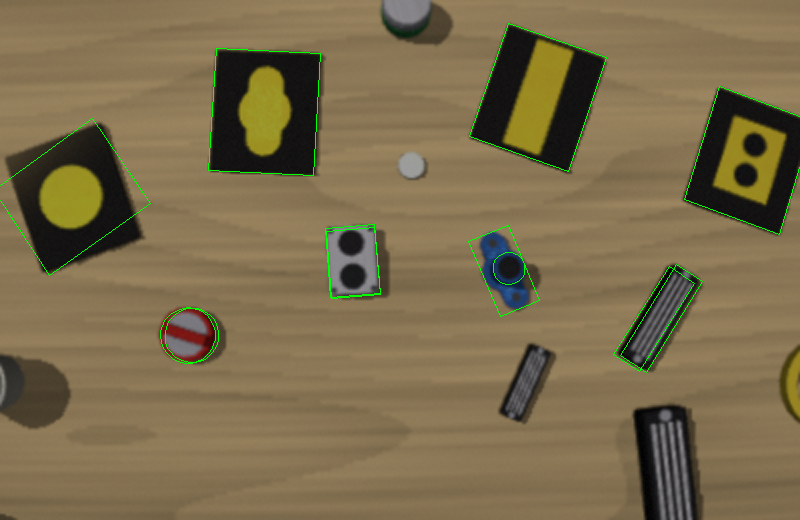

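View pics/o2.png

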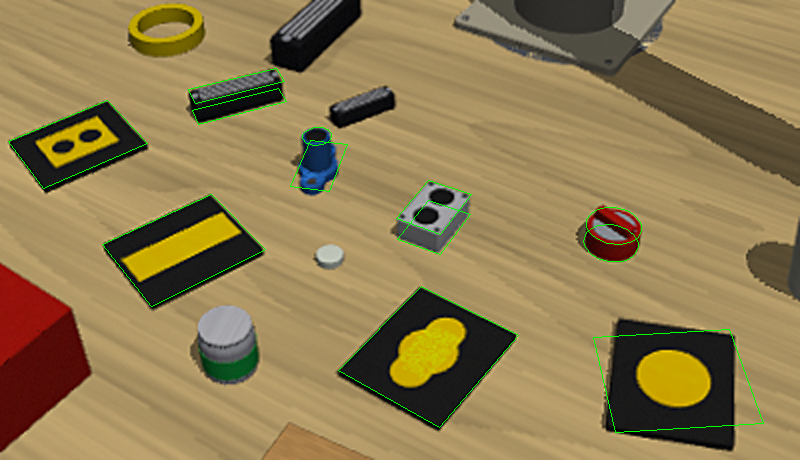

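Overlays match in both views (the round pad's yaw is undefined and irrelevant). Middle bar (460,288), 107 mm measured against 110, is the one. Now a helper that prints the slide and roll to a target.

```bash
cat > to.py <<'E'
import sys
from h import *
from scipy.spatial.transform import Rotation as Ro
# usage: x y z jawdeg(world, mod 180)
s=r.read_state();R=Ro.from_quat(s["eef_rot"]).as_matrix();p=s["ee_pos"]
yaw=np.degrees(np.arctan2(R[1,1],R[0,1]))
print("t",round(s["time"],2),"p",p.round(4),"toolx",R[:,0].round(3),"jaw",yaw.round(1),"q1,q7",s["joint_positions"][[0,6]].round(2),"w",round(s["width"],4),"F",s["ft_force"].round(1))
a=list(map(float,sys.argv[1:]))
d=(R.T@(np.array(a[:3])-p))*100
print("slide",d.round(2),end=" ")
if len(a)>3:
    dy=(a[3]-yaw+90)%180-90; print("roll",(-dy).round(1),"or",(-dy+180*np.sign(dy)).round(1))
E
python3 to.py 0.397 0.234 0.12 70
python3 - <<'E'
from h import *
print(world("top",[(118,322)],.085),world("top",[(333,130)],.055))
E
```

```text
t 0.1 p [0.2258 0.5824 0.2218] toolx [-0.    -0.001 -1.   ] jaw 68.8 q1,q7 [-1.22 -0.09] w 0.087 F [-0.5  0.2 -0.3]
slide [ 10.22 -26.28  28.56] roll -1.2 or 178.8
[[0.3511303  0.43249703 0.085     ]] [[0.73175109 0.00649084 0.055     ]]
```

```bash
python3 -m jog '[{"slide":[0,-26.3,28.6],"roll":0},{"slide":[0,-26.3,28.6],"roll":0},{"slide":[0,-26.3,28.6],"roll":0},{"slide":[0,-26.3,28.6],"roll":0},{"slide":[0,-26.3,28.6],"roll":0}]' 0 20; python3 to.py 0.397 0.234 0.06 70
```

```text
time: 0.52
ee_pos: [0.3182, 0.3937, 0.222]
eef_rot: [0.129, 0.695, -0.131, 0.695]
ft_force: [1.6, 0.9, 0.7]
width: 0.087
t 0.52 p [0.3182 0.3937 0.222 ] toolx [-0.001 -0.001 -1.   ] jaw 68.8 q1,q7 [-1.01  0.22] w 0.087 F [1.6 0.9 0.7]
slide [ 16.22 -12.02  13.12] roll -1.2 or 178.8
```

```bash
python3 -m jog '[{"slide":[0,-12,13.1],"roll":0},{"slide":[0,-12,13.1],"roll":0},{"slide":[0,-12,13.1],"roll":0},{"slide":[0,-12,13.1],"roll":0},{"slide":[0,-12,13.1],"roll":0}]' >/dev/null;python3 -m jog '[{"slide":[16,0,0],"roll":0},{"slide":[16,0,0],"roll":0},{"slide":[16,0,0],"roll":0},{"slide":[16,0,0],"roll":0},{"slide":[16,0,0],"roll":0}]'; python3 to.py 0.397 0.234 0.005 70
python3 - <<'E'
from h import *
i=r.camera("top")[:,:,::-1];crop(i,130,220,200,150,3,"pics/c1.png")
i=r.camera("scene")[:,:,::-1];crop(i,360,180,150,112,5,"pics/c2.png")
E
```

```text
time: 1.35
ee_pos: [0.3955, 0.225, 0.0563]
eef_rot: [0.129, 0.697, -0.136, 0.692]
ft_force: [-1.6, -0.7, -1.2]
width: 0.0873
t 1.35 p [0.3955 0.225  0.0563] toolx [-0.008 -0.009 -1.   ] jaw 68.4 q1,q7 [-0.81  0.6 ] w 0.0873 F [-1.6 -0.7 -1.2]
slide [ 5.12  0.95 -0.17] roll -1.6 or 178.4
```

View pics/c1.png

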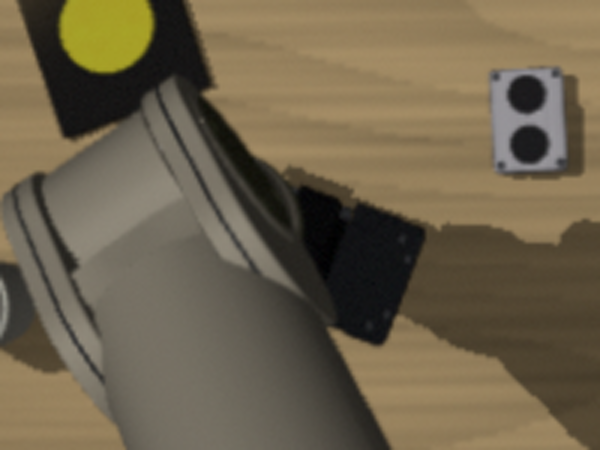

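View pics/c2.png

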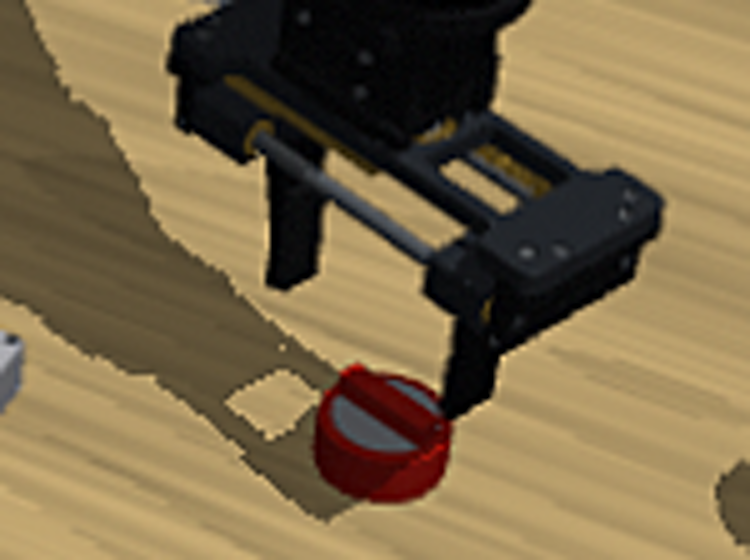

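```bash
python3 -m jog '[{"slide":[0,0.9,-0.2],"roll":0},{"slide":[0,0.9,-0.2],"roll":0},{"slide":[0,0.9,-0.2],"roll":0},{"slide":[0,0.9,-0.2],"roll":0}]'; python3 to.py 0.3975 0.2345 0.005 70
```

```text
time: 1.78
ee_pos: [0.4011, 0.2376, 0.0636]
eef_rot: [0.131, 0.695, -0.133, 0.695]
ft_force: [-0.2, 0.9, 1.0]
width: 0.0869
t 1.78 p [0.4011 0.2376 0.0636] toolx [-0.    -0.003 -1.   ] jaw 68.4 q1,q7 [-0.82  0.59] w 0.0869 F [-0.2  0.9  1. ]
slide [ 5.86 -0.41 -0.22] roll -1.6 or 178.4
```

```bash
python3 -m jog '[{"slide":[2,-0.3,-0.2],"roll":0},{"slide":[4,-0.4,-0.2],"roll":0},{"slide":[5.8,-0.4,-0.2],"roll":0},{"slide":[5.8,-0.4,-0.2],"roll":0},{"slide":[5.8,-0.4,-0.2],"roll":0}]'; python3 -m jog '[{"slide":[0,0,0],"roll":0},{"slide":[0,0,0],"roll":0}]'; python3 to.py 0.3975 0.2345 0.005 70
```

```text
time: 2.2
ee_pos: [0.3975, 0.2342, 0.0058]
eef_rot: [0.131, 0.695, -0.134, 0.694]
ft_force: [0.0, 0.3, 0.3]
width: 0.0866
time: 2.37
ee_pos: [0.3984, 0.2348, 0.0072]
eef_rot: [0.132, 0.694, -0.133, 0.695]
ft_force: [0.7, -0.5, -0.1]
width: 0.0868
t 2.37 p [0.3984 0.2348 0.0072] toolx [ 0.001 -0.002 -1.   ] jaw 68.4 q1,q7 [-0.81  0.61] w 0.0868 F [ 0.7 -0.5 -0.1]
slide [ 0.22 -0.06 -0.07] roll -1.6 or 178.4
```

```bash
python3 -m jog '[{"slide":[0.2,0,0],"roll":0},{"slide":[0.2,0,0],"roll":0},{"slide":[0.2,0,0],"roll":0},{"slide":[0.2,0,0],"roll":0},{"slide":[0.2,0,0],"roll":0}]' 1 25; python3 -m jog '[{"slide":[0,0,0],"roll":0},{"slide":[0,0,0],"roll":0},{"slide":[0,0,0],"roll":0},{"slide":[0,0,0],"roll":0},{"slide":[0,0,0],"roll":0}]'; python3 to.py 0.3975 0.2345 0.15 70
python3 - <<'E'
from h import *
i=r.camera("scene")[:,:,::-1];crop(i,360,180,150,112,5,"pics/c3.png")
E
```

```text
time: 2.78
ee_pos: [0.3984, 0.2348, 0.0053]
eef_rot: [0.132, 0.694, -0.133, 0.695]
ft_force: [0.4, 1.0, 0.1]
width: 0.0617
time: 3.2
ee_pos: [0.3984, 0.2348, 0.0053]
eef_rot: [0.132, 0.694, -0.133, 0.695]
ft_force: [0.2, -0.5, 0.6]
width: 0.0551
t 3.2 p [0.3984 0.2348 0.0053] toolx [ 0.001 -0.002 -1.   ] jaw 68.4 q1,q7 [-0.81  0.61] w 0.0551 F [ 0.2 -0.5  0.6]
slide [-14.47  -0.09  -0.05] roll -1.6 or 178.4
```

View pics/c3.png

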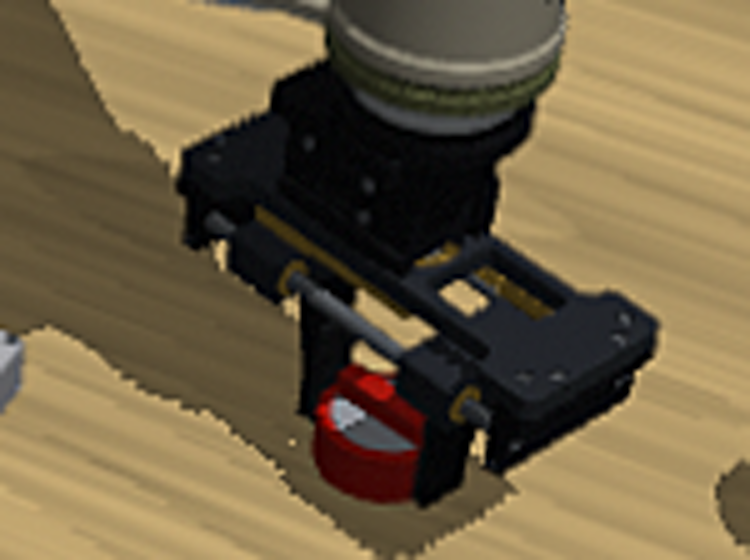

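Cap gripped by its body (width 55 mm, tips flat on the table). Lift and carry.

```bash
python3 -m jog '[{"slide":[-2,0,0],"roll":0},{"slide":[-5,0,0],"roll":0},{"slide":[-8,0,0],"roll":0},{"slide":[-10,0,0],"roll":0},{"slide":[-10,0,0],"roll":0}]';python3 -m jog '[{"slide":[0,0,0],"roll":0},{"slide":[0,0,0],"roll":0}]'; python3 to.py 0.5429 0.3601 0.10 68
```

```text
time: 3.67
ee_pos: [0.4002, 0.2364, 0.1092]
eef_rot: [0.133, 0.693, -0.131, 0.696]
ft_force: [1.3, 0.9, -1.6]
width: 0.0555
time: 3.83
ee_pos: [0.4002, 0.2363, 0.1089]
eef_rot: [0.133, 0.693, -0.131, 0.696]
ft_force: [-0.1, -0.1, -1.0]
width: 0.0555
t 3.83 p [0.4002 0.2363 0.1089] toolx [ 0.005  0.002 -1.   ] jaw 68.4 q1,q7 [-0.83  0.58] w 0.0555 F [-0.1 -0.1 -1. ]
slide [ 0.99 16.76  8.72] roll 0.4 or -179.6
```

```bash
python3 -m jog '[{"slide":[0,3.5,1.8],"roll":0},{"slide":[0,7,3.6],"roll":0},{"slide":[0,10.5,5.4],"roll":0},{"slide":[0,14,7.2],"roll":0},{"slide":[0,16.8,8.7],"roll":0}]';python3 -m jog '[{"slide":[0,0,0],"roll":0},{"slide":[0,0,0],"roll":0},{"slide":[0,0,0],"roll":0}]'; python3 to.py 0.5429 0.3601 0.016 68
```

```text
time: 4.25
ee_pos: [0.5437, 0.362, 0.1075]
eef_rot: [0.133, 0.694, -0.132, 0.696]
ft_force: [-0.0, 0.4, -0.9]
width: 0.0554
time: 4.5
ee_pos: [0.5426, 0.361, 0.1053]
eef_rot: [0.132, 0.694, -0.133, 0.695]
ft_force: [-0.4, -0.1, -1.6]
width: 0.0556
t 4.5 p [0.5426 0.361  0.1053] toolx [ 0.001 -0.002 -1.   ] jaw 68.5 q1,q7 [-0.81  0.61] w 0.0556 F [-0.4 -0.1 -1.6]
slide [ 8.93 -0.06  0.04] roll 0.5 or -179.5
```

```bash
python3 -m jog '[{"slide":[3,0,0],"roll":0},{"slide":[5.5,0,0],"roll":0},{"slide":[7.5,0,0],"roll":0},{"slide":[8.5,0,0],"roll":0},{"slide":[8.6,0,0],"roll":0}]';python3 -m jog '[{"slide":[0,0,0],"roll":0},{"slide":[0,0,0],"roll":0},{"slide":[0,0,0],"roll":0}]'; python3 to.py 0.5429 0.3601 0.0158 68
```

```text
time: 4.92
ee_pos: [0.5409, 0.3592, 0.0172]
eef_rot: [0.131, 0.695, -0.134, 0.694]
ft_force: [0.0, -0.6, -2.1]
width: 0.0558
time: 5.17
ee_pos: [0.5415, 0.3595, 0.0186]
eef_rot: [0.131, 0.695, -0.133, 0.694]
ft_force: [0.6, -1.2, -1.7]
width: 0.0554
t 5.17 p [0.5415 0.3595 0.0186] toolx [-0.001 -0.003 -1.   ] jaw 68.4 q1,q7 [-0.8   0.62] w 0.0554 F [ 0.6 -1.2 -1.7]
slide [0.28 0.11 0.11] roll 0.4 or -179.6
```

```bash
python3 -m jog '[{"slide":[0.1,0.1,0.1],"roll":0},{"slide":[0.2,0.1,0.1],"roll":0},{"slide":[0.3,0.1,0.1],"roll":0},{"slide":[0.3,0.1,0.1],"roll":0}]'; python3 to.py 0.5429 0.3601 0.0158 68
python3 - <<'E'
from h import *
i=r.camera("scene")[:,:,::-1];crop(i,400,260,150,112,5,"pics/c4.png")
E
```

```text
time: 5.5
ee_pos: [0.5428, 0.36, 0.0156]
eef_rot: [0.131, 0.695, -0.133, 0.694]
ft_force: [-0.3, 0.2, -1.4]
width: 0.0554
t 5.5 p [0.5428 0.36   0.0156] toolx [-0.001 -0.003 -1.   ] jaw 68.4 q1,q7 [-0.8   0.62] w 0.0554 F [-0.3  0.2 -1.4]
slide [-0.02  0.01  0.01] roll 0.4 or -179.6
```

View pics/c4.png

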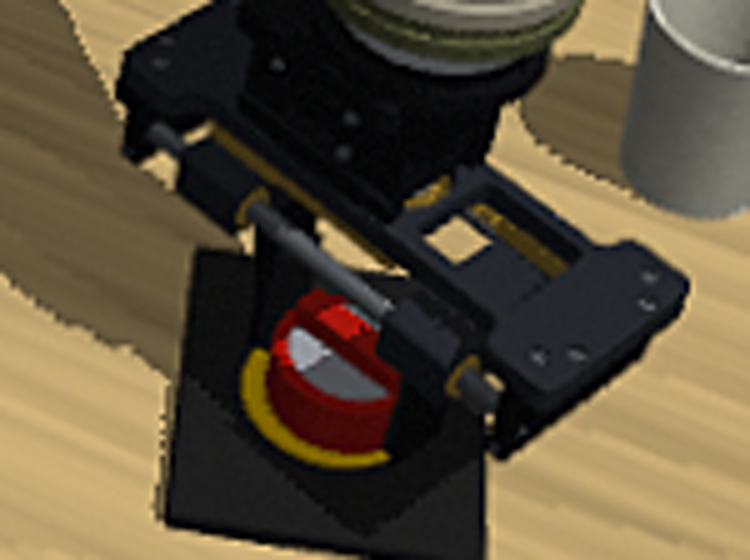

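The cap sits inside the ring. Release and retreat.

```bash
python3 -m jog '[{"slide":[0.05,0,0],"roll":0},{"slide":[0.05,0,0],"roll":0},{"slide":[0.05,0,0],"roll":0},{"slide":[0.05,0,0],"roll":0},{"slide":[0.05,0,0],"roll":0}]' 0; python3 -m jog '[{"slide":[0,0,0],"roll":0},{"slide":[0,0,0],"roll":0},{"slide":[-2,0,0],"roll":0},{"slide":[-6,0,0],"roll":0},{"slide":[-10,0,0],"roll":0}]';python3 -m jog '[{"slide":[0,0,0],"roll":0},{"slide":[0,0,0],"roll":0}]';  python3 to.py 0.4698 0.0663 0.12 93.4
```

```text
time: 5.97
ee_pos: [0.5428, 0.3601, 0.0152]
eef_rot: [0.131, 0.695, -0.133, 0.695]
ft_force: [-0.1, -0.0, -0.1]
width: 0.081
time: 6.38
ee_pos: [0.5419, 0.3596, 0.115]
eef_rot: [0.13, 0.695, -0.134, 0.694]
ft_force: [0.7, 0.7, 0.4]
width: 0.0869
time: 6.55
ee_pos: [0.5433, 0.3606, 0.118]
eef_rot: [0.132, 0.694, -0.133, 0.695]
ft_force: [-0.1, 0.4, -1.2]
width: 0.0866
t 6.55 p [0.5433 0.3606 0.118 ] toolx [ 0.001 -0.002 -1.   ] jaw 68.4 q1,q7 [-0.82  0.61] w 0.0866 F [-0.1  0.4 -1.2]
slide [ -0.14 -30.07   3.99] roll -25.0 or 155.0
```

```bash
python3 -m jog '[{"slide":[0,-4,0.5],"roll":-5},{"slide":[0,-8,1],"roll":-10},{"slide":[0,-12,1.5],"roll":-15},{"slide":[0,-16,2],"roll":-20},{"slide":[0,-20,2.5],"roll":-25}]';python3 -m jog '[{"slide":[0,0,0],"roll":0},{"slide":[0,0,0],"roll":0}]';  python3 to.py 0.4698 0.0663 0.06 93.4
```

```text
time: 6.97
ee_pos: [0.4915, 0.1634, 0.1171]
eef_rot: [-0.024, 0.707, 0.022, 0.706]
ft_force: [1.2, -0.0, 0.7]
width: 0.0872
time: 7.13
ee_pos: [0.4907, 0.1606, 0.1162]
eef_rot: [-0.023, 0.708, 0.02, 0.706]
ft_force: [0.2, 0.3, 1.1]
width: 0.0868
t 7.13 p [0.4907 0.1606 0.1162] toolx [-0.002 -0.003 -1.   ] jaw 93.5 q1,q7 [-0.6   1.26] w 0.0868 F [0.2 0.3 1.1]
slide [ 5.66 -9.26 -2.64] roll 0.1 or -179.9
```

```bash
python3 -m jog '[{"slide":[0,-3.5,-1],"roll":0},{"slide":[1.5,-7,-2],"roll":0},{"slide":[3.5,-9.3,-2.6],"roll":0},{"slide":[5.7,-9.3,-2.6],"roll":0},{"slide":[5.7,-9.3,-2.6],"roll":0}]';python3 -m jog '[{"slide":[0,0,0],"roll":0},{"slide":[0,0,0],"roll":0}]';  python3 to.py 0.4698 0.0663 0.006 93.4
python3 - <<'E'
from h import *
i=r.camera("scene")[:,:,::-1];crop(i,270,180,150,112,5,"pics/s1.png")
E
```

```text
time: 7.55
ee_pos: [0.4677, 0.0653, 0.0559]
eef_rot: [-0.023, 0.71, 0.019, 0.704]
ft_force: [-1.2, 0.1, -0.3]
width: 0.0869
time: 7.72
ee_pos: [0.4677, 0.0667, 0.0559]
eef_rot: [-0.023, 0.71, 0.02, 0.704]
ft_force: [-0.3, -0.3, -0.7]
width: 0.0868
t 7.72 p [0.4677 0.0667 0.0559] toolx [-0.009 -0.005 -1.   ] jaw 93.5 q1,q7 [-0.5   1.44] w 0.0868 F [-0.3 -0.3 -0.7]
slide [ 4.99 -0.03  0.26] roll 0.1 or -179.9
```

View pics/s1.png

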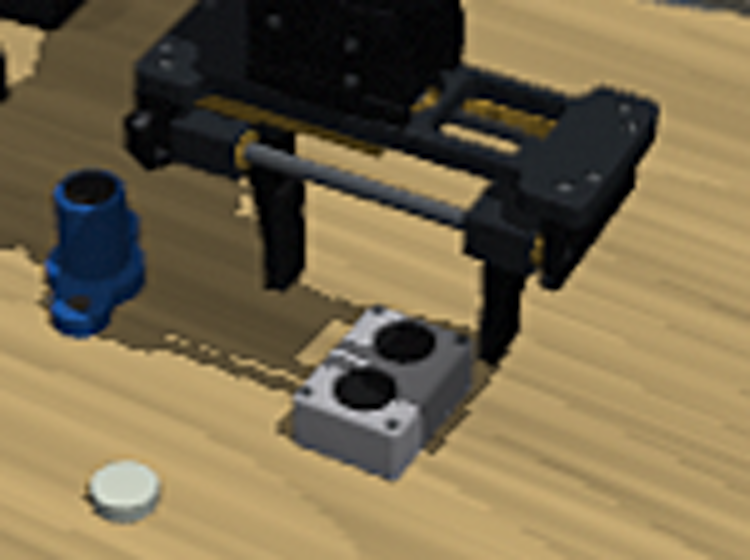

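```bash
python3 -m jog '[{"slide":[2,0,0.3],"roll":0},{"slide":[4,0,0.3],"roll":0},{"slide":[4.9,0,0.3],"roll":0},{"slide":[4.9,0,0.3],"roll":0},{"slide":[4.9,0,0.3],"roll":0}]';python3 -m jog '[{"slide":[0,0,0],"roll":0},{"slide":[0,0,0],"roll":0}]';  python3 to.py 0.4698 0.0663 0.006 93.4
```

```text
time: 8.18
ee_pos: [0.471, 0.0671, 0.0079]
eef_rot: [-0.023, 0.71, 0.02, 0.704]
ft_force: [-0.4, 0.0, 0.8]
width: 0.087
time: 8.35
ee_pos: [0.4719, 0.0675, 0.0092]
eef_rot: [-0.023, 0.709, 0.02, 0.705]
ft_force: [-0.2, -0.0, 0.1]
width: 0.0869
t 8.35 p [0.4719 0.0675 0.0092] toolx [-0.006 -0.004 -1.   ] jaw 93.5 q1,q7 [-0.48  1.47] w 0.0869 F [-0.2 -0.   0.1]
slide [ 0.32 -0.1  -0.22] roll 0.1 or -179.9
```

```bash
python3 -m jog '[{"slide":[0.3,-0.1,-0.2],"roll":0},{"slide":[0.3,-0.1,-0.2],"roll":0},{"slide":[0.3,-0.1,-0.2],"roll":0},{"slide":[0.3,-0.1,-0.2],"roll":0},{"slide":[0.3,-0.1,-0.2],"roll":0}]' 1 25;python3 -m jog '[{"slide":[0,0,0],"roll":0},{"slide":[0,0,0],"roll":0},{"slide":[0,0,0],"roll":0},{"slide":[0,0,0],"roll":0},{"slide":[0,0,0],"roll":0}]'; python3 to.py 0.4698 0.0663 0.006 93.4;  python3 -m jog '[{"slide":[-2,0,0],"roll":0},{"slide":[-5,0,0],"roll":0},{"slide":[-8,0,0],"roll":0},{"slide":[-10,0,0],"roll":0},{"slide":[-10,0,0],"roll":0}]';python3 -m jog '[{"slide":[0,0,0],"roll":0},{"slide":[0,0,0],"roll":0}]'; python3 to.py 0.569 -0.3564 0.11 69.1
```

```text
time: 8.77
ee_pos: [0.47, 0.0663, 0.0063]
eef_rot: [-0.023, 0.709, 0.02, 0.705]
ft_force: [0.5, 0.6, -0.2]
width: 0.0615
time: 9.18
ee_pos: [0.4701, 0.0663, 0.0063]
eef_rot: [-0.023, 0.709, 0.02, 0.705]
ft_force: [0.2, -1.3, 0.2]
width: 0.0502
t 9.18 p [0.4701 0.0663 0.0063] toolx [-0.006 -0.004 -1.   ] jaw 93.5 q1,q7 [-0.48  1.47] w 0.0502 F [ 0.2 -1.3  0.2]
slide [ 0.03  0.   -0.02] roll 0.1 or -179.9
time: 9.6
ee_pos: [0.4728, 0.0673, 0.1101]
eef_rot: [-0.022, 0.707, 0.021, 0.707]
ft_force: [0.5, -0.6, -1.7]
width: 0.05
time: 9.77
ee_pos: [0.4726, 0.0673, 0.1096]
eef_rot: [-0.022, 0.707, 0.021, 0.707]
ft_force: [-0.1, 0.6, -2.7]
width: 0.0498
t 9.77 p [0.4726 0.0673 0.1096] toolx [-0.001 -0.002 -1.   ] jaw 93.5 q1,q7 [-0.51  1.42] w 0.0498 F [-0.1  0.6 -2.7]
slide [  0.05 -42.88   7.02] roll 24.4 or -155.6
```

```bash
python3 -m jog '[{"slide":[0,-3,0.5],"roll":4},{"slide":[0,-7,1],"roll":9},{"slide":[0,-11,1.7],"roll":14},{"slide":[0,-15,2.4],"roll":19},{"slide":[0,-19,3.1],"roll":24.4}]';python3 -m jog '[{"slide":[0,0,0],"roll":0},{"slide":[0,0,0],"roll":0}]'; python3 to.py 0.569 -0.3564 0.11 69.1
```

```text
time: 10.18
ee_pos: [0.5144, -0.1222, 0.1086]
eef_rot: [0.128, 0.696, -0.13, 0.694]
ft_force: [1.1, -0.8, -2.2]
width: 0.0497
time: 10.35
ee_pos: [0.5132, -0.1252, 0.1069]
eef_rot: [0.13, 0.697, -0.133, 0.693]
ft_force: [0.4, 0.3, -2.6]
width: 0.0498
t 10.35 p [ 0.5132 -0.1252  0.1069] toolx [-0.006 -0.004 -1.   ] jaw 68.6 q1,q7 [-0.27  1.45] w 0.0498 F [ 0.4  0.3 -2.6]
slide [ -0.25 -19.49  13.63] roll -0.5 or 179.5
```

```bash
python3 -m jog '[{"slide":[0,-3,2.1],"roll":0},{"slide":[0,-6.2,4.3],"roll":0},{"slide":[0,-9.5,6.6],"roll":0},{"slide":[-0.1,-12.7,8.9],"roll":0},{"slide":[-0.2,-15.5,10.9],"roll":0}]';python3 -m jog '[{"slide":[0,-2,1.4],"roll":0},{"slide":[0,-4,2.8],"roll":0},{"slide":[0,-4,2.8],"roll":0},{"slide":[0,-4,2.8],"roll":0}]'; python3 to.py 0.569 -0.3564 0.02 69.1
```

```text
time: 10.77
ee_pos: [0.558, -0.31, 0.1077]
eef_rot: [0.129, 0.697, -0.132, 0.692]
ft_force: [-0.1, -0.2, -2.1]
width: 0.0495
time: 11.1
ee_pos: [0.569, -0.3573, 0.1058]
eef_rot: [0.129, 0.698, -0.132, 0.691]
ft_force: [1.1, 1.2, -2.7]
width: 0.0501
t 11.1 p [ 0.569  -0.3573  0.1058] toolx [-0.01  -0.002 -1.   ] jaw 68.7 q1,q7 [0.11 1.89] w 0.0501 F [ 1.1  1.2 -2.7]
slide [8.58 0.13 0.04] roll -0.4 or 179.6
```

```bash
python3 -m jog '[{"slide":[3,0,0],"roll":0},{"slide":[6,0.1,0],"roll":0},{"slide":[8,0.1,0],"roll":0},{"slide":[8.5,0.1,0],"roll":0},{"slide":[8.5,0.1,0],"roll":0}]';python3 -m jog '[{"slide":[0,0,0],"roll":0},{"slide":[0,0,0],"roll":0},{"slide":[0,0,0],"roll":0}]'; python3 to.py 0.569 -0.3564 0.0168 69.1
python3 - <<'E'
from h import *
i=r.camera("scene")[:,:,::-1];crop(i,100,150,150,112,5,"pics/s2.png")
E
```

```text
time: 11.52
ee_pos: [0.5679, -0.3536, 0.0189]
eef_rot: [0.129, 0.7, -0.131, 0.69]
ft_force: [0.4, 0.3, -0.9]
width: 0.0499
time: 11.77
ee_pos: [0.5687, -0.3531, 0.0198]
eef_rot: [0.129, 0.699, -0.13, 0.691]
ft_force: [0.6, -0.7, -2.0]
width: 0.0498
t 11.77 p [ 0.5687 -0.3531  0.0198] toolx [-0.012  0.001 -1.   ] jaw 68.9 q1,q7 [0.13 1.91] w 0.0498 F [ 0.6 -0.7 -2. ]
slide [ 0.3  -0.29  0.15] roll -0.2 or 179.8
```

View pics/s2.png

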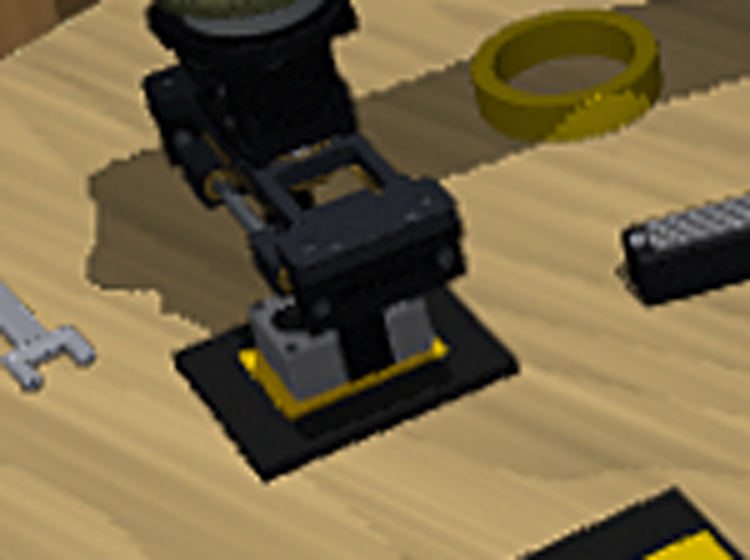

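Spacer is within the rectangle and aligned, about 3 mm above the pad. Final nudge, lower, release.

```bash
python3 -m jog '[{"slide":[0,-0.3,0.1],"roll":0},{"slide":[0.1,-0.3,0.1],"roll":0},{"slide":[0.3,-0.3,0.1],"roll":0},{"slide":[0.35,-0.3,0.1],"roll":0},{"slide":[0.35,-0.3,0.1],"roll":0}]';python3 to.py 0.569 -0.3564 0.0163 69.1; python3 -m jog '[{"slide":[0,0,0],"roll":0},{"slide":[0,0,0],"roll":0},{"slide":[0,0,0],"roll":0},{"slide":[0,0,0],"roll":0},{"slide":[0,0,0],"roll":0}]' 0;  python3 -m jog '[{"slide":[0,0,0],"roll":0},{"slide":[0,0,0],"roll":0},{"slide":[-2,0,0],"roll":0},{"slide":[-6,0,0],"roll":0},{"slide":[-9,0,0],"roll":0}]';python3 -m jog '[{"slide":[0,0,0],"roll":0},{"slide":[0,0,0],"roll":0}]';  python3 to.py 0.4043 -0.2469 0.10 55.3
```

```text
time: 12.23
ee_pos: [0.5683, -0.3569, 0.0164]
eef_rot: [0.129, 0.699, -0.131, 0.691]
ft_force: [-0.5, -0.8, 0.0]
width: 0.0495
t 12.23 p [ 0.5683 -0.3569  0.0164] toolx [-0.012  0.    -1.   ] jaw 68.8 q1,q7 [0.14 1.92] w 0.0495 F [-0.5 -0.8  0. ]
slide [0.01 0.07 0.05] roll -0.3 or 179.7
time: 12.65
ee_pos: [0.5684, -0.3569, 0.0165]
eef_rot: [0.129, 0.699, -0.131, 0.691]
ft_force: [-0.7, -0.5, 1.1]
width: 0.0754
time: 13.07
ee_pos: [0.5693, -0.3569, 0.1081]
eef_rot: [0.129, 0.699, -0.131, 0.691]
ft_force: [1.2, -0.6, 1.7]
width: 0.0865
time: 13.23
ee_pos: [0.5703, -0.3578, 0.1104]
eef_rot: [0.129, 0.698, -0.131, 0.692]
ft_force: [0.2, 0.4, -0.1]
width: 0.0869
t 13.23 p [ 0.5703 -0.3578  0.1104] toolx [-0.009 -0.002 -1.   ] jaw 68.8 q1,q7 [0.11 1.89] w 0.0869 F [ 0.2  0.4 -0.1]
slide [  1.17   4.34 -19.48] roll 13.5 or -166.5
```

```bash
python3 -m jog '[{"slide":[0,0.7,-3.5],"roll":2.5},{"slide":[0,1.5,-7.5],"roll":5.5},{"slide":[0,2.3,-11.5],"roll":8.5},{"slide":[0,3.1,-15.5],"roll":11.5},{"slide":[0,4.3,-19.5],"roll":13.5}]';python3 -m jog '[{"slide":[0,0,0],"roll":0},{"slide":[0,0,0],"roll":0}]';  python3 to.py 0.4043 -0.2469 0.05 55.3
```

```text
time: 13.65
ee_pos: [0.4015, -0.2462, 0.1098]
eef_rot: [0.21, 0.678, -0.213, 0.671]
ft_force: [-0.4, 0.2, 2.2]
width: 0.087
time: 13.82
ee_pos: [0.3994, -0.244, 0.1087]
eef_rot: [0.211, 0.679, -0.212, 0.67]
ft_force: [1.1, 0.2, 0.7]
width: 0.0866
t 13.82 p [ 0.3994 -0.244   0.1087] toolx [-0.012  0.002 -1.   ] jaw 55.2 q1,q7 [-0.14  1.47] w 0.0866 F [1.1 0.2 0.7]
slide [5.87 0.07 0.64] roll -0.1 or 179.9
```

```bash
python3 -m jog '[{"slide":[1.5,0,0.6],"roll":0},{"slide":[4,0.1,0.6],"roll":0},{"slide":[5.6,0.1,0.6],"roll":0},{"slide":[5.6,0.1,0.6],"roll":0},{"slide":[5.6,0.1,0.6],"roll":0}]'; python3 -m jog '[{"slide":[0,0,0],"roll":0},{"slide":[0,0,0],"roll":0}]';python3 to.py 0.4043 -0.2469 0.006 55.3
python3 - <<'E'
from h import *
i=r.camera("scene")[:,:,::-1];crop(i,180,120,150,112,5,"pics/b1.png")
i=r.camera("top")[:,:,::-1];crop(i,370,130,200,150,4,"pics/b2.png")
E
```

```text
time: 14.23
ee_pos: [0.4039, -0.2469, 0.052]
eef_rot: [0.21, 0.68, -0.212, 0.67]
ft_force: [-0.9, -0.5, 0.8]
width: 0.087
time: 14.4
ee_pos: [0.4048, -0.2475, 0.0528]
eef_rot: [0.21, 0.679, -0.213, 0.67]
ft_force: [0.3, -0.2, 1.1]
width: 0.0873
t 14.4 p [ 0.4048 -0.2475  0.0528] toolx [-0.014  0.001 -1.   ] jaw 55.2 q1,q7 [-0.12  1.54] w 0.0873 F [ 0.3 -0.2  1.1]
slide [ 4.68  0.06 -0.02] roll -0.1 or 179.9
```

View pics/b1.png

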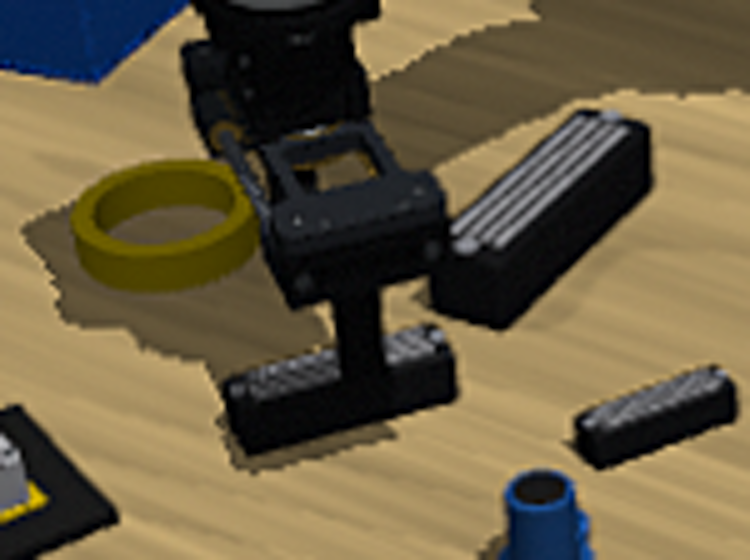

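View pics/b2.png

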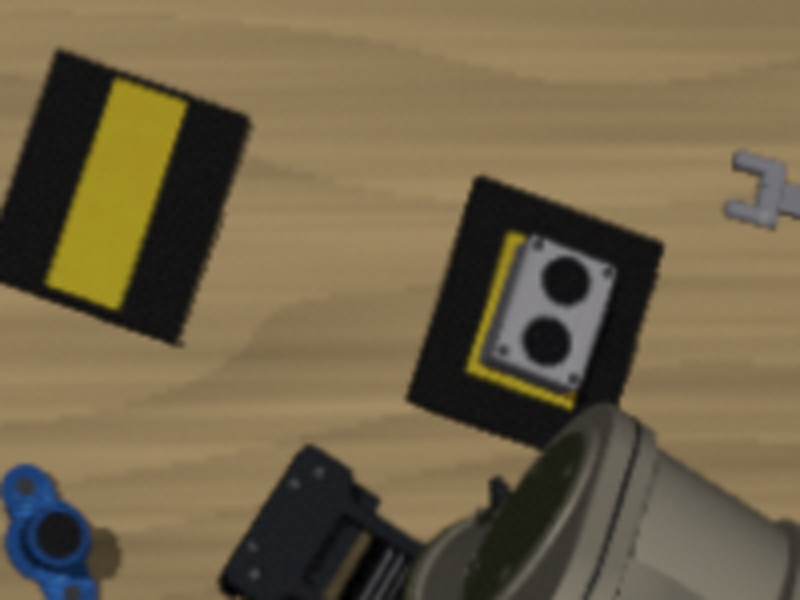

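Spacer flat and aligned on its pad (exact centring to be checked later). Fingers straddle the middle bar at its centre.

```bash
python3 -m jog '[{"slide":[2,0,0],"roll":0},{"slide":[4,0,0],"roll":0},{"slide":[4.6,0,0],"roll":0},{"slide":[4.6,0,0],"roll":0},{"slide":[4.6,0,0],"roll":0}]'; python3 -m jog '[{"slide":[0,0,0],"roll":0},{"slide":[0,0,0],"roll":0}]';python3 to.py 0.4043 -0.2469 0.006 55.3
```

```text
time: 14.92
ee_pos: [0.4042, -0.2475, 0.0074]
eef_rot: [0.21, 0.679, -0.213, 0.67]
ft_force: [-0.6, 0.1, 0.3]
width: 0.0868
time: 15.08
ee_pos: [0.405, -0.2478, 0.0085]
eef_rot: [0.21, 0.679, -0.213, 0.671]
ft_force: [0.6, -1.2, 0.9]
width: 0.0867
t 15.08 p [ 0.405  -0.2478  0.0085] toolx [-0.012  0.    -1.   ] jaw 55.2 q1,q7 [-0.08  1.6 ] w 0.0867 F [ 0.6 -1.2  0.9]
slide [ 0.25  0.04 -0.11] roll -0.1 or 179.9
```

```bash
python3 -m jog '[{"slide":[0.2,0,-0.1],"roll":0},{"slide":[0.2,0,-0.1],"roll":0},{"slide":[0.2,0,-0.1],"roll":0},{"slide":[0.2,0,-0.1],"roll":0},{"slide":[0.2,0,-0.1],"roll":0}]' 1 30;python3 -m jog '[{"slide":[0,0,0],"roll":0},{"slide":[0,0,0],"roll":0},{"slide":[0,0,0],"roll":0},{"slide":[0,0,0],"roll":0},{"slide":[0,0,0],"roll":0}]';python3 -m jog '[{"slide":[0,0,0],"roll":0},{"slide":[0,0,0],"roll":0},{"slide":[0,0,0],"roll":0}]'; python3 to.py 0.4043 -0.2469 0.006 55.3
python3 - <<'E'
from h import *
i=r.camera("scene")[:,:,::-1];crop(i,180,120,150,112,5,"pics/b3.png")
E
```

```text
time: 15.5
ee_pos: [0.4042, -0.2472, 0.0065]
eef_rot: [0.21, 0.679, -0.212, 0.671]
ft_force: [0.4, -0.2, 0.2]
width: 0.0614
time: 15.92
ee_pos: [0.4041, -0.2473, 0.0065]
eef_rot: [0.21, 0.679, -0.213, 0.671]
ft_force: [0.2, 0.2, 0.0]
width: 0.0319
time: 16.17
ee_pos: [0.4041, -0.2473, 0.0065]
eef_rot: [0.21, 0.679, -0.213, 0.671]
ft_force: [0.2, -0.4, 0.2]
width: 0.0316
t 16.17 p [ 0.4041 -0.2473  0.0065] toolx [-0.012  0.    -1.   ] jaw 55.2 q1,q7 [-0.08  1.6 ] w 0.0316 F [ 0.2 -0.4  0.2]
slide [ 0.05  0.05 -0.  ] roll -0.1 or 179.9
```

View pics/b3.png

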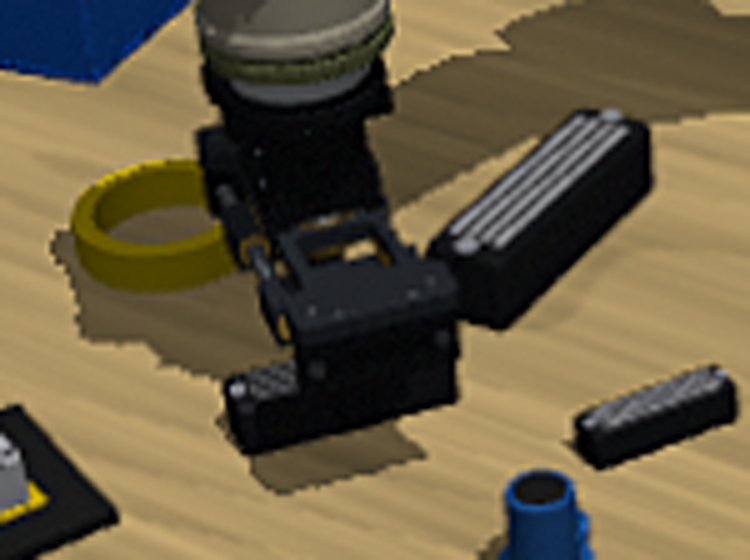

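Width 31.6 mm: the 32 mm bar. Lift and carry.

```bash
python3 -m jog '[{"slide":[-2,0,0],"roll":0},{"slide":[-5,0,0],"roll":0},{"slide":[-8,0,0],"roll":0},{"slide":[-10,0,0],"roll":0},{"slide":[-10,0,0],"roll":0}]';python3 -m jog '[{"slide":[0,0,0],"roll":0},{"slide":[0,0,0],"roll":0}]'; python3 to.py 0.6395 -0.1313 0.10 69.5
```

```text
time: 16.63
ee_pos: [0.4073, -0.2483, 0.1102]
eef_rot: [0.211, 0.677, -0.212, 0.673]
ft_force: [0.6, -0.3, -2.1]
width: 0.0322
time: 16.8
ee_pos: [0.4072, -0.2482, 0.1098]
eef_rot: [0.211, 0.677, -0.212, 0.673]
ft_force: [-0.1, -0.5, -2.4]
width: 0.0317
t 16.8 p [ 0.4072 -0.2482  0.1098] toolx [-0.006 -0.001 -1.   ] jaw 55.2 q1,q7 [-0.15  1.49] w 0.0317 F [-0.1 -0.5 -2.4]
slide [ 0.83 22.86 12.41] roll -14.3 or 165.7
```

```bash
python3 -m jog '[{"slide":[0,2.5,1.3],"roll":-2},{"slide":[0,5.5,2.9],"roll":-5},{"slide":[0,8.8,4.7],"roll":-8},{"slide":[0,12.1,6.5],"roll":-11},{"slide":[0,15.5,8.4],"roll":-14.3}]';python3 -m jog '[{"slide":[0,0,0],"roll":0},{"slide":[0,0,0],"roll":0}]'; python3 to.py 0.6395 -0.1313 0.10 69.5
```

```text
time: 17.22
ee_pos: [0.565, -0.1677, 0.1067]
eef_rot: [0.124, 0.699, -0.126, 0.693]
ft_force: [-0.4, -0.9, -0.6]
width: 0.0318
time: 17.38
ee_pos: [0.5655, -0.1654, 0.1039]
eef_rot: [0.123, 0.701, -0.124, 0.692]
ft_force: [-0.5, -0.0, -2.2]
width: 0.0318
t 17.38 p [ 0.5655 -0.1654  0.1039] toolx [-0.013  0.    -1.   ] jaw 69.9 q1,q7 [-0.21  1.58] w 0.0318 F [-0.5 -0.  -2.2]
slide [0.3  5.75 5.78] roll 0.4 or -179.6
```

```bash
python3 -m jog '[{"slide":[0,2,2],"roll":0},{"slide":[0,4,4],"roll":0},{"slide":[0,5.7,5.8],"roll":0},{"slide":[0,5.7,5.8],"roll":0},{"slide":[0,5.7,5.8],"roll":0}]';python3 -m jog '[{"slide":[0,0,0],"roll":0},{"slide":[0,0,0],"roll":0}]'; python3 to.py 0.6395 -0.1313 0.02 69.5
python3 - <<'E'
from h import *
i=r.camera("scene")[:,:,::-1];crop(i,170,200,150,112,5,"pics/b4.png")
E
```

```text
time: 17.8
ee_pos: [0.6389, -0.1319, 0.1012]
eef_rot: [0.123, 0.701, -0.125, 0.691]
ft_force: [-0.7, -0.2, -3.1]
width: 0.0318
time: 17.97
ee_pos: [0.6374, -0.1333, 0.1004]
eef_rot: [0.123, 0.702, -0.126, 0.69]
ft_force: [0.0, 0.9, -1.1]
width: 0.0319
t 17.97 p [ 0.6374 -0.1333  0.1004] toolx [-0.017 -0.001 -1.   ] jaw 69.7 q1,q7 [-0.22  1.53] w 0.0319 F [ 0.   0.9 -1.1]
slide [8.03 0.31 0.26] roll 0.2 or -179.8
```

View pics/b4.png

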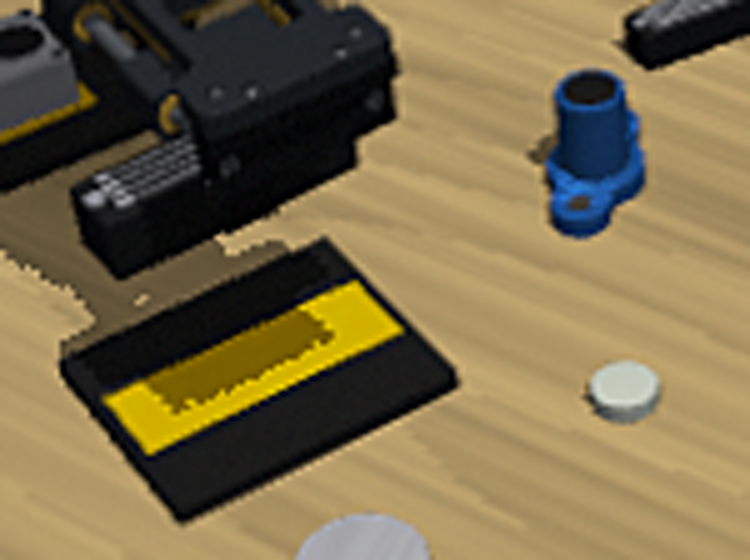

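Run:
```python
from ov import *
c=np.array([0.6374,-.1333])+np.array([0,0])
for z in(.094,.124):
    print(z,(((proj("scene",rect(c,159.7,.11,.032,z))-(170,200)+.5)*5)).round(0).tolist())
# tilt effect: part centre 15mm above underside, TCP approx
```

```text
0.094 [[328.0, 131.0], [368.0, 170.0], [118.0, 284.0], [82.0, 241.0]]
0.124 [[318.0, 71.0], [359.0, 109.0], [104.0, 223.0], [67.0, 181.0]]
```

Bar is centred in the fingers to within about 2 mm of prediction. Lower.

```bash
python3 -m jog '[{"slide":[3,0.3,0.3],"roll":0},{"slide":[6,0.3,0.3],"roll":0},{"slide":[7.6,0.3,0.3],"roll":0},{"slide":[8,0.3,0.3],"roll":0},{"slide":[8,0.3,0.3],"roll":0}]';python3 -m jog '[{"slide":[0,0,0],"roll":0},{"slide":[0,0,0],"roll":0},{"slide":[0,0,0],"roll":0}]'; python3 to.py 0.6395 -0.1313 0.0166 69.5
```

```text
time: 18.43
ee_pos: [0.639, -0.1318, 0.0198]
eef_rot: [0.123, 0.703, -0.126, 0.689]
ft_force: [-0.2, -0.2, -1.0]
width: 0.0321
time: 18.68
ee_pos: [0.6398, -0.1321, 0.0214]
eef_rot: [0.123, 0.702, -0.126, 0.69]
ft_force: [0.6, 0.3, -2.2]
width: 0.0318
t 18.68 p [ 0.6398 -0.1321  0.0214] toolx [-0.017 -0.001 -1.   ] jaw 69.7 q1,q7 [-0.2   1.55] w 0.0318 F [ 0.6  0.3 -2.2]
slide [ 0.48  0.07 -0.05] roll 0.2 or -179.8
```

```bash
python3 -m jog '[{"slide":[0.2,0.1,0],"roll":0},{"slide":[0.35,0.1,0],"roll":0},{"slide":[0.5,0.1,0],"roll":0},{"slide":[0.5,0.1,0],"roll":0},{"slide":[0.5,0.1,0],"roll":0}]'; python3 to.py 0.6395 -0.1313 0.0166 69.5
python3 - <<'E'
from h import *
i=r.camera("scene")[:,:,::-1];crop(i,170,200,150,112,5,"pics/b5.png")
E
```

```text
time: 19.1
ee_pos: [0.6403, -0.131, 0.0166]
eef_rot: [0.123, 0.702, -0.126, 0.69]
ft_force: [-0.1, 0.4, 1.7]
width: 0.0319
t 19.1 p [ 0.6403 -0.131   0.0166] toolx [-0.016 -0.    -1.   ] jaw 69.7 q1,q7 [-0.2   1.55] w 0.0319 F [-0.1  0.4  1.7]
slide [ 0.01 -0.05 -0.07] roll 0.2 or -179.8
```

View pics/b5.png

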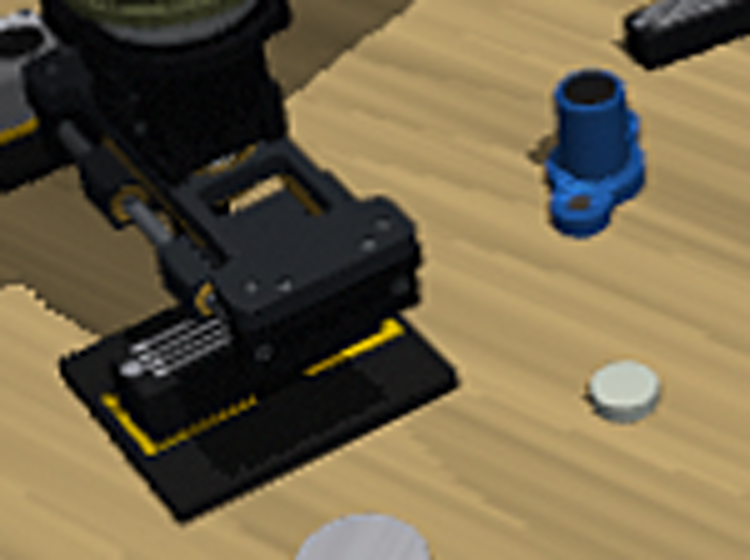

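```bash
python3 -m jog '[{"slide":[0,0,0],"roll":0},{"slide":[0,0,0],"roll":0},{"slide":[0,0,0],"roll":0},{"slide":[0,0,0],"roll":0},{"slide":[0,0,0],"roll":0}]' 0;  python3 -m jog '[{"slide":[0,0,0],"roll":0},{"slide":[0,0,0],"roll":0},{"slide":[-2,0,0],"roll":0},{"slide":[-6,0,0],"roll":0},{"slide":[-10,0,0],"roll":0}]';python3 -m jog '[{"slide":[-1,0,0],"roll":0},{"slide":[-1,0,0],"roll":0}]';  python3 to.py 0.4575 -0.0889 0.115 110.9
```

```text
time: 19.57
ee_pos: [0.6403, -0.1312, 0.0166]
eef_rot: [0.123, 0.702, -0.126, 0.69]
ft_force: [-0.2, 0.1, -0.1]
width: 0.0575
time: 19.98
ee_pos: [0.6407, -0.1309, 0.1165]
eef_rot: [0.123, 0.703, -0.126, 0.689]
ft_force: [1.2, 0.2, 0.2]
width: 0.0849
time: 20.15
ee_pos: [0.643, -0.1316, 0.131]
eef_rot: [0.124, 0.7, -0.126, 0.692]
ft_force: [-0.2, -0.1, -1.0]
width: 0.0867
t 20.15 p [ 0.643  -0.1316  0.131 ] toolx [-0.013 -0.001 -1.   ] jaw 69.7 q1,q7 [-0.23  1.52] w 0.0867 F [-0.2 -0.1 -1. ]
slide [  1.83  -2.43 -18.86] roll -41.2 or 138.8
```

```bash
python3 -m jog '[{"slide":[0,-0.5,-4],"roll":7},{"slide":[0,-1,-8],"roll":14},{"slide":[0,-1.5,-12],"roll":21},{"slide":[0,-2,-16],"roll":28},{"slide":[0,-2.4,-18.9],"roll":35}]';python3 -m jog '[{"slide":[0,0,0],"roll":7},{"slide":[0,0,0],"roll":13},{"slide":[0,0,0],"roll":13}]';  python3 to.py 0.4575 -0.0889 0.075 20.9
python3 - <<'E'
from h import *
i=r.camera("scene")[:,:,::-1];crop(i,240,170,120,90,6,"pics/n1.png")
E
```

```text
time: 20.57
ee_pos: [0.454, -0.0877, 0.1317]
eef_rot: [0.327, 0.63, -0.333, 0.621]
ft_force: [0.5, -0.4, 0.3]
width: 0.0869
time: 20.82
ee_pos: [0.4535, -0.0872, 0.1314]
eef_rot: [0.397, 0.588, -0.403, 0.579]
ft_force: [0.3, -0.1, 0.5]
width: 0.0875
t 20.82 p [ 0.4535 -0.0872  0.1314] toolx [-0.015  0.    -1.   ] jaw 21.1 q1,q7 [-0.51  0.49] w 0.0875 F [ 0.3 -0.1  0.5]
slide [5.64 0.4  0.34] roll 0.2 or -179.8
```

View pics/n1.png

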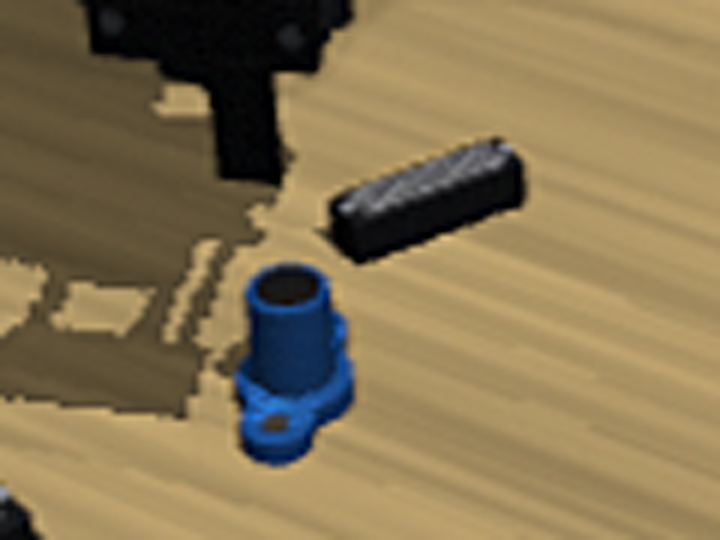

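```bash
python3 -m jog '[{"slide":[2,0.4,0.3],"roll":0},{"slide":[4.5,0.4,0.3],"roll":0},{"slide":[5.6,0.4,0.3],"roll":0},{"slide":[5.6,0.4,0.3],"roll":0},{"slide":[5.6,0.4,0.3],"roll":0}]';python3 -m jog '[{"slide":[0,0,0],"roll":0},{"slide":[0,0,0],"roll":0}]';  python3 to.py 0.4575 -0.0889 0.018 20.9
python3 - <<'E'
from h import *
i=r.camera("scene")[:,:,::-1];crop(i,220,140,160,120,5,"pics/n2.png")
E
```

```text
time: 21.28
ee_pos: [0.4574, -0.0891, 0.0752]
eef_rot: [0.394, 0.589, -0.401, 0.58]
ft_force: [0.1, -0.0, 0.4]
width: 0.0871
time: 21.45
ee_pos: [0.4582, -0.0892, 0.0763]
eef_rot: [0.394, 0.589, -0.401, 0.58]
ft_force: [-0.3, 0.0, 0.1]
width: 0.0871
t 21.45 p [ 0.4582 -0.0892  0.0763] toolx [-0.016 -0.001 -1.   ] jaw 21.6 q1,q7 [-0.48  0.57] w 0.0871 F [-0.3  0.   0.1]
slide [ 5.83  0.04 -0.03] roll 0.7 or -179.3
```

View pics/n2.png

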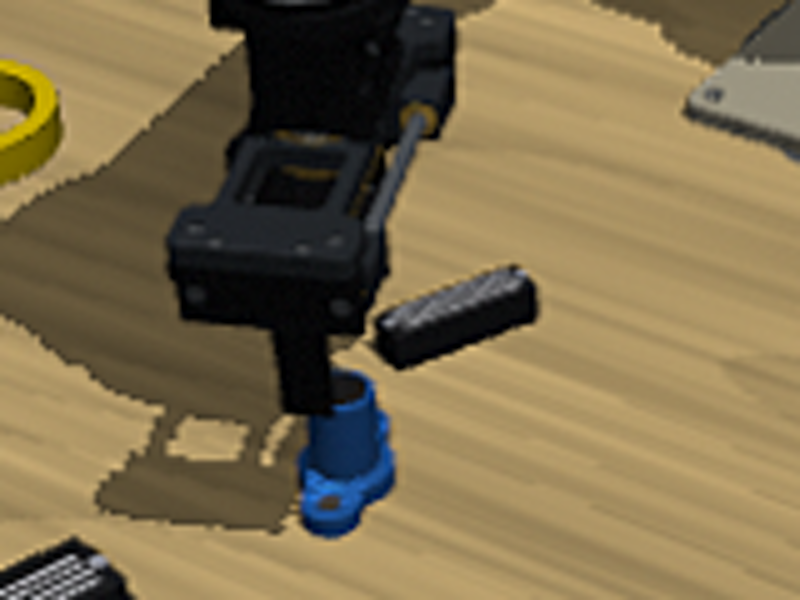

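```bash
python3 -m jog '[{"slide":[2,0,0],"roll":0},{"slide":[4.5,0,0],"roll":0},{"slide":[5.7,0,0],"roll":0},{"slide":[5.7,0,0],"roll":0},{"slide":[5.7,0,0],"roll":0}]';python3 -m jog '[{"slide":[0,0,0],"roll":0},{"slide":[0,0,0],"roll":0}]' 1 25;python3 -m jog '[{"slide":[0,0,0],"roll":0},{"slide":[0,0,0],"roll":0},{"slide":[0,0,0],"roll":0},{"slide":[0,0,0],"roll":0},{"slide":[0,0,0],"roll":0}]';python3 -m jog '[{"slide":[0,0,0],"roll":0},{"slide":[0,0,0],"roll":0},{"slide":[0,0,0],"roll":0},{"slide":[0,0,0],"roll":0},{"slide":[0,0,0],"roll":0}]';  python3 to.py 0.4575 -0.0889 0.018 20.9
python3 - <<'E'
from h import *
i=r.camera("scene")[:,:,::-1];crop(i,220,140,160,120,5,"pics/n3.png")
E
```

```text
time: 21.92
ee_pos: [0.4573, -0.0893, 0.0196]
eef_rot: [0.394, 0.589, -0.401, 0.58]
ft_force: [0.9, 0.5, 0.3]
width: 0.087
time: 22.08
ee_pos: [0.4584, -0.0894, 0.0209]
eef_rot: [0.395, 0.589, -0.4, 0.581]
ft_force: [-0.6, -0.0, 0.0]
width: 0.0801
time: 22.5
ee_pos: [0.4584, -0.0893, 0.021]
eef_rot: [0.395, 0.589, -0.4, 0.581]
ft_force: [0.2, -0.5, 0.2]
width: 0.0481
time: 22.92
ee_pos: [0.4582, -0.0894, 0.021]
eef_rot: [0.395, 0.589, -0.4, 0.581]
ft_force: [-1.6, -0.3, 2.6]
width: 0.0316
t 22.92 p [ 0.4582 -0.0894  0.021 ] toolx [-0.014 -0.001 -1.   ] jaw 21.6 q1,q7 [-0.45  0.63] w 0.0316 F [-1.6 -0.3  2.6]
slide [ 0.3  -0.04 -0.07] roll 0.7 or -179.3
```

View pics/n3.png

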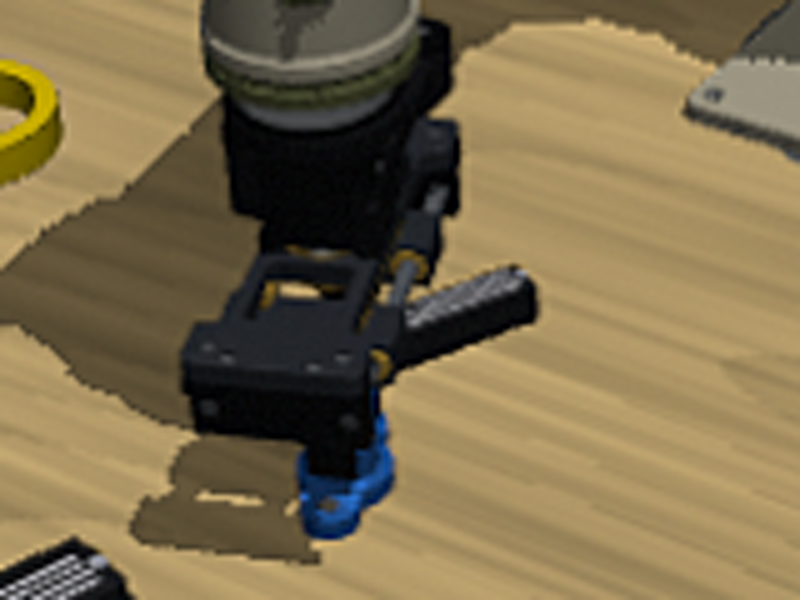

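```bash
python3 -m jog '[{"slide":[-1,0,0],"roll":0},{"slide":[-3.5,0,0],"roll":0},{"slide":[-6.5,0,0],"roll":0},{"slide":[-9,0,0],"roll":0},{"slide":[-9,0,0],"roll":0}]';python3 -m jog '[{"slide":[0,0,0],"roll":0},{"slide":[0,0,0],"roll":0}]'; python3 to.py 0.6292 0.1559 0.11 176.9
```

```text
time: 23.38
ee_pos: [0.4623, -0.0898, 0.1158]
eef_rot: [0.396, 0.587, -0.399, 0.583]
ft_force: [0.6, -0.0, -0.8]
width: 0.0315
time: 23.55
ee_pos: [0.4627, -0.0898, 0.1164]
eef_rot: [0.397, 0.586, -0.399, 0.583]
ft_force: [0.5, -0.0, -2.1]
width: 0.0312
t 23.55 p [ 0.4627 -0.0898  0.1164] toolx [-0.005  0.    -1.   ] jaw 21.5 q1,q7 [-0.51  0.53] w 0.0312 F [ 0.5 -0.  -2.1]
slide [  0.56  24.52 -16.74] roll 24.6 or -155.4
```

```bash
python3 -m jog '[{"slide":[0,2.5,-1.7],"roll":4},{"slide":[0,5.3,-3.6],"roll":9},{"slide":[0,8.5,-5.8],"roll":14},{"slide":[0,11.5,-7.9],"roll":19},{"slide":[0,14.5,-9.9],"roll":24.6}]';python3 -m jog '[{"slide":[0,0,0],"roll":0},{"slide":[0,0,0],"roll":0}]'; python3 to.py 0.6292 0.1559 0.11 176.9
```

```text
time: 23.97
ee_pos: [0.5612, 0.0572, 0.1146]
eef_rot: [-0.512, -0.487, 0.516, -0.484]
ft_force: [0.4, -0.7, -1.6]
width: 0.0313
time: 24.13
ee_pos: [0.5609, 0.0596, 0.1126]
eef_rot: [-0.51, -0.488, 0.516, -0.484]
ft_force: [-1.2, -1.0, -2.1]
width: 0.0315
t 24.13 p [0.5609 0.0596 0.1126] toolx [-0.01  -0.002 -1.   ] jaw -3.1 q1,q7 [-0.67 -0.08] w 0.0315 F [-1.2 -1.  -2.1]
slide [ 0.18  6.3  -9.98] roll 0.0 or -180.0
```

```bash
python3 -m jog '[{"slide":[0,1.6,-2.5],"roll":0},{"slide":[0,3.5,-5.5],"roll":0},{"slide":[0,5.3,-8.4],"roll":0},{"slide":[0,6.3,-10],"roll":0},{"slide":[0,6.3,-10],"roll":0}]';python3 -m jog '[{"slide":[0,0,0],"roll":0},{"slide":[0,0,0],"roll":0},{"slide":[0,0,0],"roll":0}]'; python3 to.py 0.6292 0.1559 0.034 176.9
python3 - <<'E'
from h import *
i=r.camera("scene")[:,:,::-1];crop(i,265,240,160,120,5,"pics/n4.png")
E
```

```text
time: 24.55
ee_pos: [0.6296, 0.1598, 0.1101]
eef_rot: [-0.509, -0.49, 0.515, -0.485]
ft_force: [-0.4, -0.2, -1.6]
width: 0.0313
time: 24.8
ee_pos: [0.629, 0.1582, 0.1097]
eef_rot: [-0.509, -0.49, 0.516, -0.485]
ft_force: [-0.1, -0.5, -1.2]
width: 0.0311
t 24.8 p [0.629  0.1582 0.1097] toolx [-0.012 -0.002 -1.   ] jaw -2.9 q1,q7 [-0.7  -0.18] w 0.0311 F [-0.1 -0.5 -1.2]
slide [7.57 0.12 0.21] roll 0.2 or -179.8
```

View pics/n4.png

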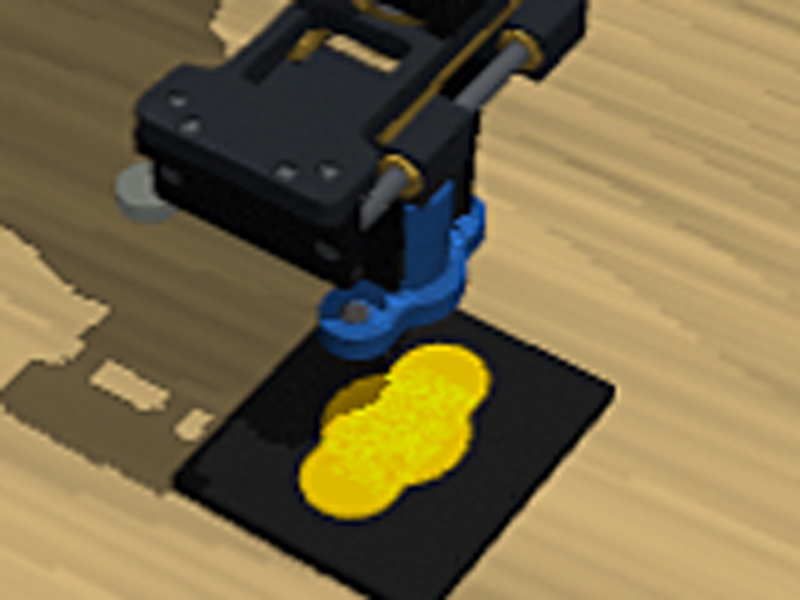

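```bash
python3 -m jog '[{"slide":[3,0.1,0.2],"roll":0},{"slide":[6,0.1,0.2],"roll":0},{"slide":[7.3,0.1,0.2],"roll":0},{"slide":[7.5,0.1,0.2],"roll":0},{"slide":[7.5,0.1,0.2],"roll":0}]';python3 -m jog '[{"slide":[0,0,0],"roll":0},{"slide":[0,0,0],"roll":0},{"slide":[0,0,0],"roll":0}]'; python3 to.py 0.6292 0.1559 0.031 176.9
python3 - <<'E'
from h import *
i=r.camera("scene")[:,:,::-1];crop(i,265,240,160,120,5,"pics/n5.png")
i=r.camera("top")[:,:,::-1];crop(i,130,130,160,120,5,"pics/n6.png")
E
```

```text
time: 25.27
ee_pos: [0.6289, 0.1556, 0.035]
eef_rot: [-0.509, -0.49, 0.516, -0.484]
ft_force: [0.6, -0.1, -1.5]
width: 0.0314
time: 25.52
ee_pos: [0.6298, 0.1557, 0.0366]
eef_rot: [-0.51, -0.489, 0.516, -0.485]
ft_force: [0.1, -0.4, -1.3]
width: 0.0314
t 25.52 p [0.6298 0.1557 0.0366] toolx [-0.011 -0.001 -1.   ] jaw -2.9 q1,q7 [-0.68 -0.15] w 0.0314 F [ 0.1 -0.4 -1.3]
slide [ 0.56 -0.06 -0.01] roll 0.2 or -179.8
```

View pics/n5.png

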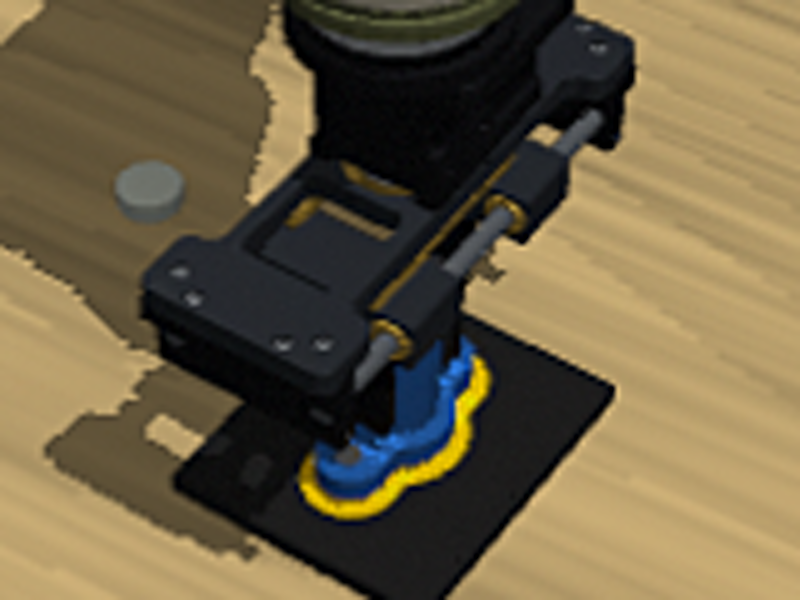

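View pics/n6.png

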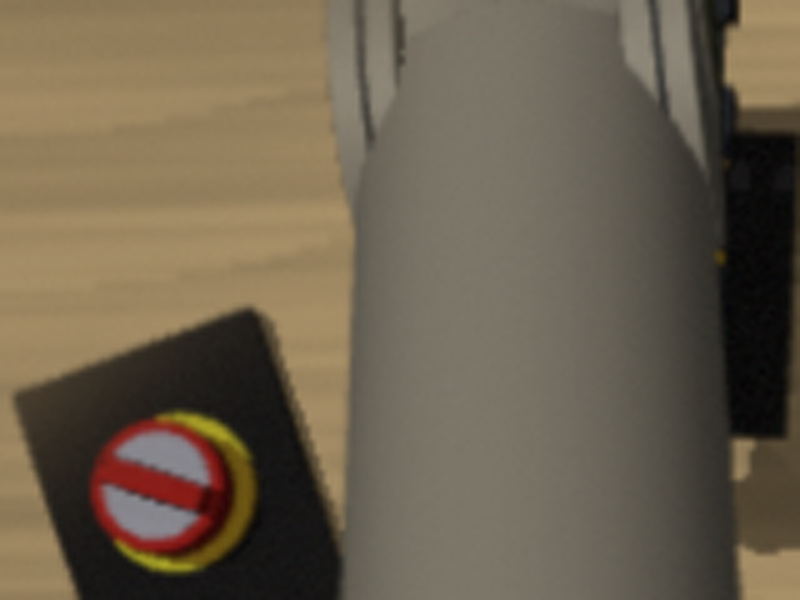

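Neck shows an even yellow margin, aligned. Lower and release.

```bash
python3 -m jog '[{"slide":[0.2,0,0],"roll":0},{"slide":[0.4,0,0],"roll":0},{"slide":[0.55,0,0],"roll":0},{"slide":[0.55,0,0],"roll":0},{"slide":[0.55,0,0],"roll":0}]'; python3 to.py 0.6292 0.1559 0.031 176.9;python3 -m jog '[{"slide":[0.05,0,0],"roll":0},{"slide":[0.05,0,0],"roll":0},{"slide":[0.05,0,0],"roll":0},{"slide":[0.05,0,0],"roll":0}]' ; python3 to.py 0.6292 0.1559 0.031 176.9
```

```text
time: 26.03
ee_pos: [0.6296, 0.1557, 0.0311]
eef_rot: [-0.509, -0.489, 0.516, -0.485]
ft_force: [-2.3, -0.2, 4.9]
width: 0.0316
t 26.03 p [0.6296 0.1557 0.0311] toolx [-0.011 -0.001 -1.   ] jaw -2.9 q1,q7 [-0.67 -0.14] w 0.0316 F [-2.3 -0.2  4.9]
slide [ 0.01 -0.04 -0.02] roll 0.2 or -179.8
time: 26.37
ee_pos: [0.6295, 0.1557, 0.031]
eef_rot: [-0.509, -0.489, 0.516, -0.485]
ft_force: [-3.1, -0.8, 5.4]
width: 0.031
t 26.37 p [0.6295 0.1557 0.031 ] toolx [-0.011 -0.001 -1.   ] jaw -2.9 q1,q7 [-0.67 -0.14] w 0.031 F [-3.1 -0.8  5.4]
slide [ 0.   -0.04 -0.02] roll 0.2 or -179.8
```

In contact (5 N). Open, retreat up and back.

```bash
python3 -m jog '[{"slide":[0,0,0],"roll":0},{"slide":[0,0,0],"roll":0},{"slide":[0,0,0],"roll":0},{"slide":[0,0,0],"roll":0},{"slide":[0,0,0],"roll":0}]' 0;  python3 -m jog '[{"slide":[0,0,0],"roll":0},{"slide":[0,0,0],"roll":0},{"slide":[-2,0,0],"roll":0},{"slide":[-6,0,0],"roll":0},{"slide":[-10,0,0],"roll":0}]';python3 -m jog '[{"slide":[-4,0,0],"roll":0},{"slide":[-8,0,0],"roll":0},{"slide":[-8,0,0],"roll":0}]';  python3 to.py 0.36 0.07 0.22
```

```text
time: 26.78
ee_pos: [0.6295, 0.1557, 0.0309]
eef_rot: [-0.509, -0.489, 0.516, -0.485]
ft_force: [0.2, -0.6, 1.2]
width: 0.0572
time: 27.2
ee_pos: [0.6296, 0.1554, 0.1308]
eef_rot: [-0.508, -0.49, 0.517, -0.484]
ft_force: [1.9, 0.6, -0.1]
width: 0.0852
time: 27.45
ee_pos: [0.6341, 0.1559, 0.2197]
eef_rot: [-0.512, -0.488, 0.513, -0.486]
ft_force: [1.5, -0.0, 1.3]
width: 0.0865
t 27.45 p [0.6341 0.1559 0.2197] toolx [-0.003  0.001 -1.   ] jaw -3.0 q1,q7 [-0.71 -0.2 ] w 0.0865 F [ 1.5 -0.   1.3]
slide [  0.05 -26.92  10.  ]
```

```bash
python3 -m jog '[{"slide":[0,-3,1],"roll":0},{"slide":[0,-6.5,2.3],"roll":0},{"slide":[0,-10.5,3.9],"roll":0},{"slide":[0,-14.5,5.4],"roll":0},{"slide":[0,-18,6.7],"roll":0}]'; python3 -m jog '[{"slide":[0,-4,2],"roll":0},{"slide":[0,-8,4],"roll":0},{"slide":[0,-8,4],"roll":0},{"slide":[0,-8,4],"roll":0}]'
python3 - <<'E'
from est import *
from ov import *
top=r.camera("top")[:,:,::-1].copy();sc=r.camera("scene")[:,:,::-1].copy()
cv2.imwrite("pics/f_top.png",top);cv2.imwrite("pics/f_scene.png",sc)
o={k[4:]:v for k,v in out.items() if k.startswith("pad")}
cv2.imwrite("pics/f1.png",draw("top",top,o,2,130,130,400,230,.01))
cv2.imwrite("pics/f2.png",draw("scene",sc,o,2,120,180,390,220,.01))
E
```

```text
time: 27.87
ee_pos: [0.449, 0.0976, 0.2195]
eef_rot: [-0.512, -0.488, 0.513, -0.486]
ft_force: [-0.9, 0.6, 1.7]
width: 0.0868
time: 28.2
ee_pos: [0.3655, 0.0612, 0.22]
eef_rot: [0.513, 0.489, -0.512, 0.485]
ft_force: [2.0, 0.6, -0.2]
width: 0.0871
pad_cap [0.5429 0.3601] 124.7 rms spread*sqrt12 [0.0571 0.0575] *4 [0.0659 0.0664]
pad_neck [0.6292 0.1559] 176.2 rms spread*sqrt12 [0.0424 0.0822] *4 [0.049 0.095]
pad_bar [ 0.6395 -0.1313] 159.5 rms spread*sqrt12 [0.0403 0.1183] *4 [0.0465 0.1366]
pad_spacer [ 0.569  -0.3564] 159.1 rms spread*sqrt12 [0.0603 0.0799] *4 [0.0697 0.0922]
spacer sides [0.06874041 0.04589881 0.06795357 0.04567495]
bar sides [0.10910444 0.0337014  0.1056239  0.03523178]
neck flange mid [ 0.45664638 -0.09047318] top [ 0.45749193 -0.08889556]
```

View pics/f1.png

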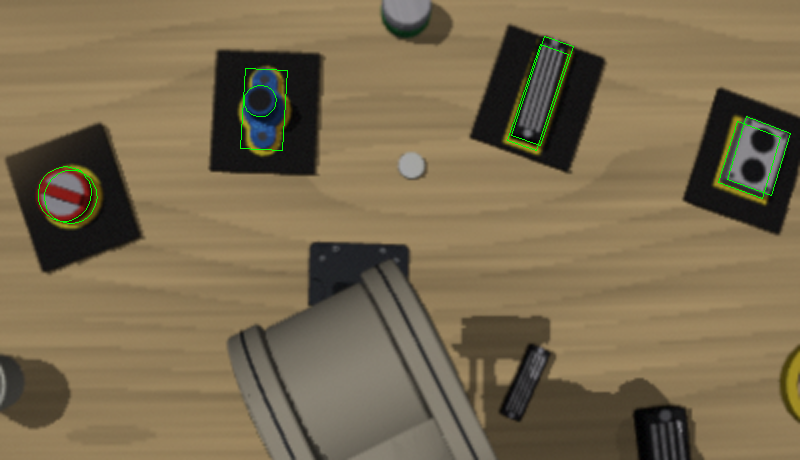

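View pics/f2.png

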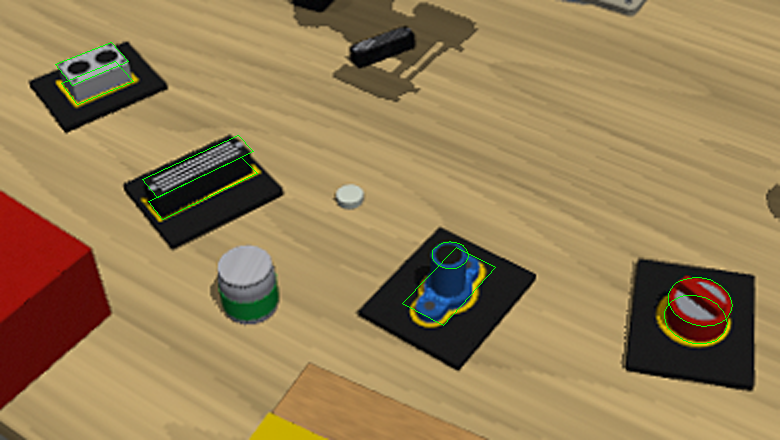

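All look near target; one enlarged check of each.

```bash
python3 - <<'E' >/dev/null
from est import *
from ov import *
top=cv2.imread("pics/f_top.png")
o={k[4:]:v for k,v in out.items() if k.startswith("pad")}
G=[draw("top",top,o,5,x-40,y-30,80,60,.01) for x,y in((165,228),(262,184),(402,178),(507,208))]
cv2.imwrite("pics/f3.png",np.vstack([np.hstack(G[:2]),np.hstack(G[2:])]))
E
```

```text
(no output)
```

View pics/f3.png

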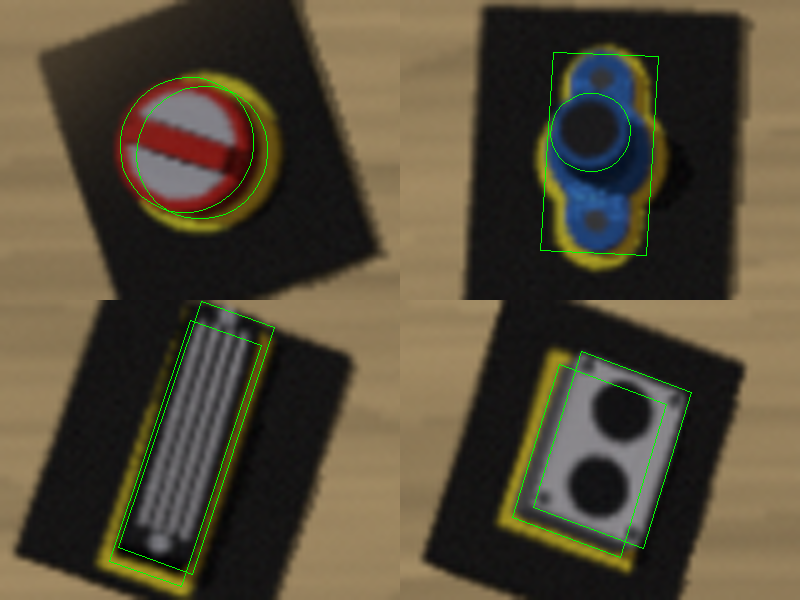

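Every part is within about 3 mm and a few degrees of its silhouette; the tin and cup haven't moved. I'll let the arm settle and hand in.

```bash
python3 -m jog '[{"slide":[0,0,0],"roll":0},{"slide":[0,0,0],"roll":0},{"slide":[0,0,0],"roll":0}]'
python3 - <<'E'
from bench import r
print(abs(r.read_state()["joint_vel"]).max()); print(r.close_job())
E
```

```text
time: 28.55
ee_pos: [0.3683, 0.0623, 0.2198]
eef_rot: [-0.512, -0.488, 0.513, -0.486]
ft_force: [-0.1, 0.0, -0.2]
width: 0.087
0.00663447309941335
the job is handed in; nothing more can be done
None
```

I set the cap, spacer, middle bar and neck on their own pads, lowered into contact before letting go, and handed the job in at about 28.6 s of the 112 s allowed.

- **Placement:** The last overlays in both cameras put each part upright, within about 3 mm of its silhouette's centre and within a few degrees of its line. The limits are 12 mm and 0.21 rad (12°).
- **Bar size:** I took the bar at about 107 mm in the image and 31.6 mm in the jaws, which fits the 110 x 32 mm size given.
- **Cup and tin:** The tin looks unmoved in both final overlays. The cup sat only at the edge of the last top crop; what shows there looks unmoved, and nothing touched it during the moves.
- **Robot at hand-in:** The arm was clear of everything, with the gripper open and almost no motion (0.007 rad/s at most).
- **Small disagreement:** The tool drifted by up to about 1° of tilt along the way, which the moves could not correct. The parts still sit flat. No check failed, and the hand-in gave no verdict.

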